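# Empty the last beads from a screw-capped bead shaker

## Robot

A 6-joint arm with a two-finger parallel gripper is mounted at the origin on the work surface. World frame = base frame: x ahead of the robot, y to its left, z up, the work surface at z = 0. Lengths are in m, angles in rad, forces in N, time in s.
With the tool pointing down it reaches from about 0.275 to 0.975 m from the base axis. Payload 8.4 kg.
Tool frame: the origin (TCP) lies midway between the tips of the shut fingers; the grasp point (between the pads) lies 19 mm behind it; z points along the fingers, y is the direction in which the jaws open and shut (so a half turn about z gives the same grasp; the last joint's range is limited). The gripper opens to 92 mm and grips with 3 to 60 N. Pads are 20 mm wide; open, the fingers measure 128 mm over their backs; the gripper's body (75 mm by 189 mm) begins 69 mm behind the grasp point.
Start: joints at [-1.233, 0.353, 1.633, -0, 1.155, -0.002], TCP at [0.208, -0.589, 0.215] pointing down, gripper open.
Joint ranges: [-2.63, 2.63], [-0.92, 2.1], [0.06, 2.66], [-1.3, 4.44], [0, 2.69], [-3.02, 3.02]. Speed limits (rad/s): [2.22, 2.22, 2.79, 3.14, 3.14, 3.14].

## Interface

Orientations are given as a 3x3 rotation matrix whose columns are the frame's x, y, z axes.
In Python, from station import r, optics, hand_in gives the robot as it stands. The module is installed in compiled form; this text tells all that it offers.
- The arm moves only by the tool servo_tool, never from a script. Its argument "series" is one flat list of numbers, 7 for each row, row after row: the shift along the tool's x, y, z in m, then the turn, a rotation vector about the tool's x, y, z in rad, then the opening, from -1 (shut) to 1 (fully open), so that 0 is half open. A call has 1 to 5 rows; each row is the pose to reach, as a shift and turn from the pose commanded when the call began, along the tool's axes at that moment; what a row does not reach only later rows make up. A row lasts 1/8 s, in which the tool goes at most 62.5 mm and 10.7 degrees, less where a joint would pass 70% of its speed; a pose out of reach is approached as far as the arm can. A call with a gripper value outside its range is refused whole. The fingers move at their own pace and stop on an object; "newtons" is the grip in N (left out, the last holds). Time passes only in rows, so rows that repeat a pose let the fingers close. It gives the time, the measured TCP pose, the force and the opening at its end, in the units of the state.
- r.state(): the state, without advancing time (a new reading comes with each control period).
- optics.snapshot(name): name is "scene" or "top" or "wrist"; returns a dict with "img" (480x640x3 uint8, blue, green, red), "z_map" (480x640 float32, m along the optical axis (not along the pixel's ray), 0 where there is no reading), "K" (3x3 intrinsics, pixels), "pose" (4x4, takes a point from camera to world coordinates). Camera axes: x right, y down, z forward; pixel columns grow to the right and rows downward; lengths in m; the calibration is good to about 2 mm. A picture is of the moment at which its call begins.
- hand_in(): hands the job in, once; it reports no verdict.
The state is a dict: "time": time; "joint_pos": joint angles; "joint_vel": joint speeds; "tau": joint torques, N m; "tcp_pos": TCP position; "ee_rot": TCP orientation; "ft_force": force on the tool from outside, world axes, zero at the start; "moment": the same for the moment, N m; "width": finger opening in m.
Only numpy, scipy, OpenCV 4.12 (cv2) and the standard library are available. Lean on these libraries where they do the work, as an engineer would, in place of code of your own. Each camera call takes 0.05 s, during which the arm holds its last target.

## Task

A few large beads are left in the square bead shaker because they will not go through the holes of its cap. Unscrew the perforated cap and lay it on the stool top, tip all five beads out through the open mouth into the aluminium tray, then stand the empty jar upright again, on the stool top or back in its place in the caddy. Leave everything else on the stool where it is.

Things in the scene. Friction and masses are not known exactly. Their poses are not given: they have to be found in the camera images.
- jar: The bead shaker's jar: clear, square outside (60 x 60 mm, up to a shoulder at 66 mm), then a round neck 50 mm wide to the rim at 92 mm; straight round bore 45 mm wide, floor 10 mm thick; about 0.25 kg. Origin: centre of its underside, z towards the mouth, x and y square to its flat sides. It starts upright in one well of the caddy, loose with 2 mm play, x along the caddy's x, underside at z = 5 mm.
- jar_mouth (a point): Centre of the jar's mouth, in the plane of the rim, 92 mm above the jar's underside on its axis; z points out of the mouth.
- cap: The shaker's cap: flat round aluminium screw cap, 63 mm diameter, 25.5 mm high, ribbed side, flat top with 19 holes of 7 mm; about 60 g. Origin: centre of its lower edge, z up. When on, its lower edge is 70 mm above the jar's underside, 4 mm above the jar's square shoulder, whose corners stand out beyond the cap: fingertips that turn with the cap must stay above that shoulder.
- cap_top (a point): Centre of the cap's flat top, 25.5 mm above its origin. Thread: from the start the cap turns easily anticlockwise seen from above; after 60 to 65 degrees it is free to be lifted straight off, and a stop ends the turn at about 88 to 94 degrees, so about 75 degrees (1.3 rad) in one grasp is right. Turned less it stays locked to the jar and lifting takes the jar along.
- bead0: One of five alike round dark stone beads, 20 mm diameter, about 10 g, with a narrow bore; origin at its centre. Polished and slippery, it rolls freely. It starts inside the jar; beads come out of it when the mouth points some 10 degrees or more below level.
- bead1: One of five alike round dark stone beads, 20 mm diameter, about 10 g, with a narrow bore; origin at its centre. Polished and slippery, it rolls freely. It starts inside the jar; beads come out of it when the mouth points some 10 degrees or more below level.
- bead2: One of five alike round dark stone beads, 20 mm diameter, about 10 g, with a narrow bore; origin at its centre. Polished and slippery, it rolls freely. It starts inside the jar; beads come out of it when the mouth points some 10 degrees or more below level.
- bead3: One of five alike round dark stone beads, 20 mm diameter, about 10 g, with a narrow bore; origin at its centre. Polished and slippery, it rolls freely. It starts inside the jar; beads come out of it when the mouth points some 10 degrees or more below level.
- bead4: One of five alike round dark stone beads, 20 mm diameter, about 10 g, with a narrow bore; origin at its centre. Polished and slippery, it rolls freely. It starts inside the jar; beads come out of it when the mouth points some 10 degrees or more below level.
- tray: Open aluminium tray fixed on the stool, 150 mm (its x) by 200 mm (its y), walls 3 mm thick and 30 mm high, floor 3 mm thick. Origin: centre of its underside, z up. A flap is hinged along its +x rim (the rim far from the robot). It stands to the left or the right of the caddy.
- tray_flap (a joint): Hinge of the tray's flap, rad: 0 lying shut over the far 65 mm of the tray, 1.57 standing straight up; stiff, it stays where it is. It starts standing open (1.4 to 1.85); it need not be moved.
- caddy: Dark wooden block fixed on the stool, 86 mm (its x) by 230 mm (its y), 25 mm high, with two square wells 64 mm wide and 20 mm deep, centred at y = -57 and +57 mm. Origin: centre of its underside. The bead shaker stands in one well, the lidded jar in the other.
- lidded_jar: Bystander in the caddy's other well: the same square jar, told apart by its plain domed lid without holes with a ball knob; 123 mm high, its top 128 mm above the stool. Origin: centre of its underside. Leave it where it is.
- stool: The teak stool top that everything stands on, its surface at z = 0. The strip in front of caddy and tray, nearer to the robot's base than x = 0.48 m (0.505 m before the caddy and before the gap between the two) and within 0.30 m to either side, is empty: cap and jar can be set down there, the cap either way up.
- comb: Bystander: black wide-tooth comb, 180 x 34 mm, 5 mm thick, lying between caddy and tray. Origin: centre of its underside, x along it.
- pin_cup: Bystander: stainless steel cup of bobby pins, 68 mm diameter, 85 mm high with the pins, behind caddy and tray. Origin: centre of its underside.
- bangles: Bystander: stack of six glass bangles, 72 mm diameter, 51 mm high, to the right. Origin: centre of its underside.
- hairbrush: Bystander: wooden hairbrush, 215 x 62 mm, 34 mm high, to the left. Origin: on its underside, x along it.
- scent_bottle: Bystander: squat amber bottle 36 x 60 mm, 110 mm high, at the back left. Origin: centre of its underside.
- lotion_bottle: Bystander: small white pump bottle, 52 mm diameter, 109 mm high, at the back right. Origin: centre of its underside.
Mind the look-alikes: they are no part of the job. Of the things like the cap, leave any that is yellow; of the rest the larger one is meant. What is shaped like the caddy but red is not meant.

How it is judged:
By the outcome, as a careful person would: the job done as asked, in the order asked, and still so for the second after the job is handed in, with the robot touching nothing.
It also fails if it takes over 67 s, if anything falls off the work surface, if the arm or the gripper's body presses on something with over 40 N, if the wrist force passes 120 N, or if a joint passes its speed limit or range.

## Working session

There is one attempt and no reset: what is moved stays moved. The work goes in short steps, Python scripts to look and compute and a tool call to move; the robot and the scene stay as the last step left them, time stands still between calls to the robot, and variables do not carry over. Pictures are saved under pics/ and viewed, and the job is handed in when it is done.

Besides the shell and the picture viewer there is one more tool, called after "Emit:" as name(argument=value, ...) on one line, values as JSON. servo_tool: Moves the arm, as the interface text tells. Its arguments: {"type":"object","properties":{"series":{"type":"array","items":{"type":"number"}},"newtons":{"type":"number"}},"required":["series"]}

```bash
mkdir -p pics; python3 - <<'E'
from station import r, optics
import cv2,numpy as np
for n in("scene","top"):
    s=optics.snapshot(n); cv2.imwrite(f"pics/{n}0.png",s["img"]); np.savez(f"{n}0.npz",**s); print(n,s["K"].round(1).tolist(),s["pose"].round(3).tolist())
print(r.state())
E
```

```text
scene [[536.3, 0.0, 322.4], [0.0, 536.3, 243.6], [0.0, 0.0, 1.0]] [[-0.758, 0.505, -0.413, 1.126], [0.652, 0.589, -0.477, 0.661], [0.003, -0.631, -0.776, 1.171], [0.0, 0.0, 0.0, 1.0]]
top [[490.3, 0.0, 322.1], [0.0, 490.3, 236.3], [0.0, 0.0, 1.0]] [[-0.026, -0.98, 0.197, 0.351], [-1.0, 0.024, -0.011, 0.025], [0.006, -0.197, -0.98, 1.027], [0.0, 0.0, 0.0, 1.0]]
{'time': 0.1, 'joint_pos': array([-1.23340876e+00,  3.53574118e-01,  1.63400380e+00,  1.98542508e-06,
        1.15517701e+00, -2.40789220e-03]), 'joint_vel': array([-0.00116596, -0.00209213, -0.00298131,  0.00189432,  0.00118459,
        0.00027116]), 'tau': array([ 1.56317943e-03, -5.94897258e+01, -3.34926438e+01,  6.98322547e-02,
        1.82978762e-02, -3.93628545e-05]), 'tcp_pos': array([ 0.20817071, -0.58888326,  0.21396568]), 'ee_rot': array([[ 9.42823127e-01,  3.33293272e-01, -3.83027726e-04],
       [ 3.33293492e-01, -9.42822488e-01,  1.09735566e-03],
       [ 4.61410446e-06, -1.16227294e-03, -9.99999325e-01]]), 'ft_force': array([-0.04100487,  0.53971936,  0.28506715]), 'moment': array([ 0.00295169, -0.02214728, -0.00358803]), 'width': 0.09172716555417033}
```

View pics/scene0.png

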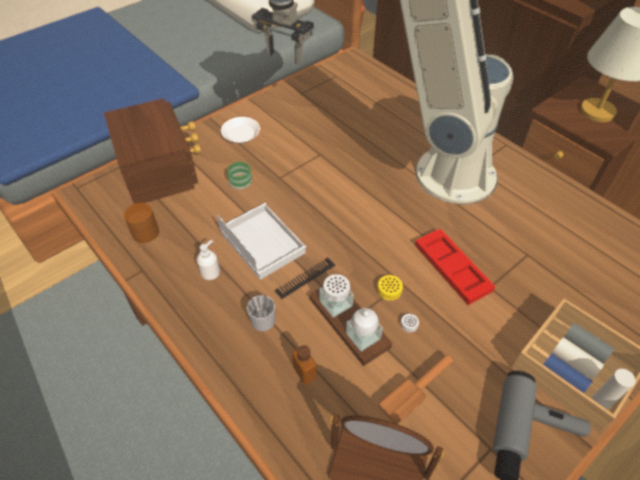

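View pics/top0.png

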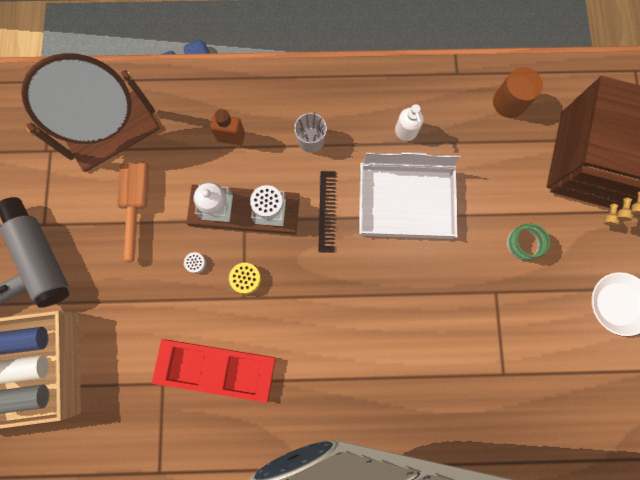

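Cap candidates in the top view are the silver perforated one on the jar (267,201), a yellow one (245,278) and a small silver one (195,262). The silver one on the jar fits: it is not yellow, it is the larger of the rest, and it sits on the bead shaker in the dark caddy. The red caddy at (214,370) is a decoy. I'll confirm with an enlarged crop and take measurements.

```bash
cat > h.py <<'E'
import numpy as np,cv2
def P(s,u,v,z=None):
    K=s["K"];T=s["pose"]
    d=np.array([(u-K[0,2])/K[0,0],(v-K[1,2])/K[1,1],1.])
    if z is None:
        d=d*s["z_map"][int(round(v)),int(round(u))]; return T[:3,:3]@d+T[:3,3]
    w=T[:3,:3]@d; return T[:3,3]+w*(z-T[2,3])/w[2]
def cloud(s):
    K=s["K"];T=s["pose"];v,u=np.mgrid[0:480,0:640];z=s["z_map"]
    p=np.stack([(u-K[0,2])/K[0,0]*z,(v-K[1,2])/K[1,1]*z,z],-1)
    return p@T[:3,:3].T+T[:3,3]
E
python3 - <<'E'
from h import *
s=np.load("top0.npz");im=s["img"]
cv2.imwrite("pics/crop0.png",cv2.resize(im[140:300,170:370],None,fx=4,fy=3.75,interpolation=cv2.INTER_CUBIC))
cv2.imwrite("pics/crop1.png",cv2.resize(im[140:260,340:480],None,fx=5,fy=5,interpolation=cv2.INTER_CUBIC))
s2=np.load("scene0.npz")
cv2.imwrite("pics/crop2.png",cv2.resize(s2["img"][250:370,280:440],None,fx=5,fy=5,interpolation=cv2.INTER_CUBIC))
for n in("top0","scene0"):
    q=np.load(n+".npz");c=cloud(q).reshape(-1,3);
    m=(c[:,2]>.092)&(c[:,2]<.108)&(c[:,0]>.3)&(c[:,0]<.7)&(abs(c[:,1]-.1)<.12)
    p=c[m];print(n,len(p));
    import itertools
    lab=p[:,1]<.17
    g=p[lab & (p[:,2]>.096)]
    if len(g):print(g.min(0),g.max(0),np.median(g,0))
    (cx,cy),rad=cv2.minEnclosingCircle(g[:,:2].astype(np.float32)*1000);print(cx,cy,rad)
E
```

```text
top0 957
[0.58068762 0.0911092  0.09605137] [0.64162458 0.15194822 0.10520481] [0.6113408  0.1222562  0.09930741]
611.7398681640625 121.79460906982422 31.367177963256836
scene0 527
[0.5809061  0.09083955 0.09608263] [0.64512324 0.15324385 0.10654265] [0.61275676 0.12285824 0.0997566 ]
614.2801513671875 121.53987884521484 33.58366775512695
```

View pics/crop0.png

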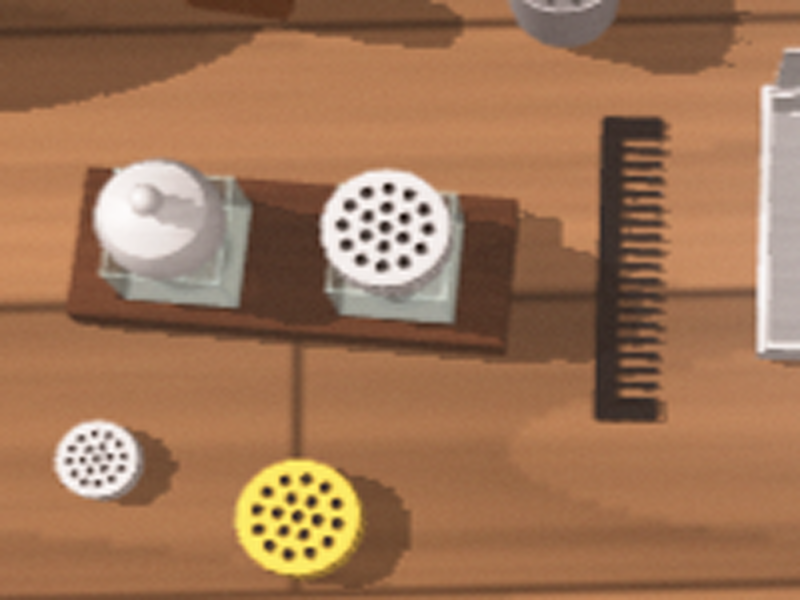

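View pics/crop1.png

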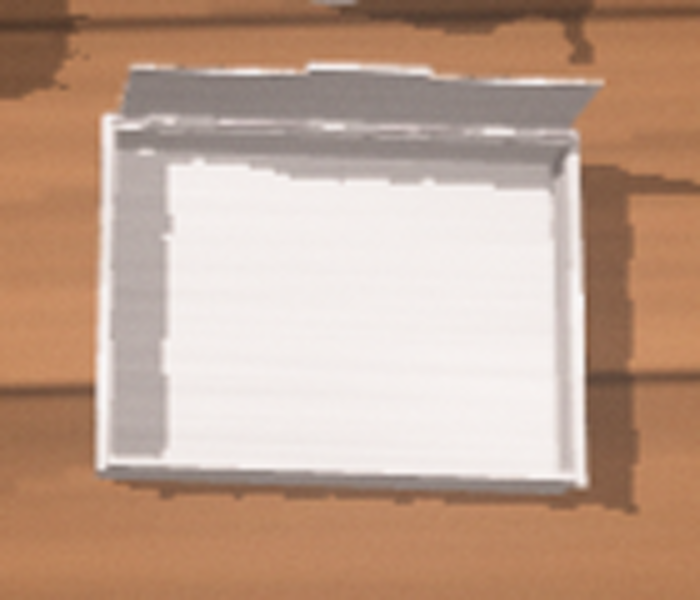

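View pics/crop2.png

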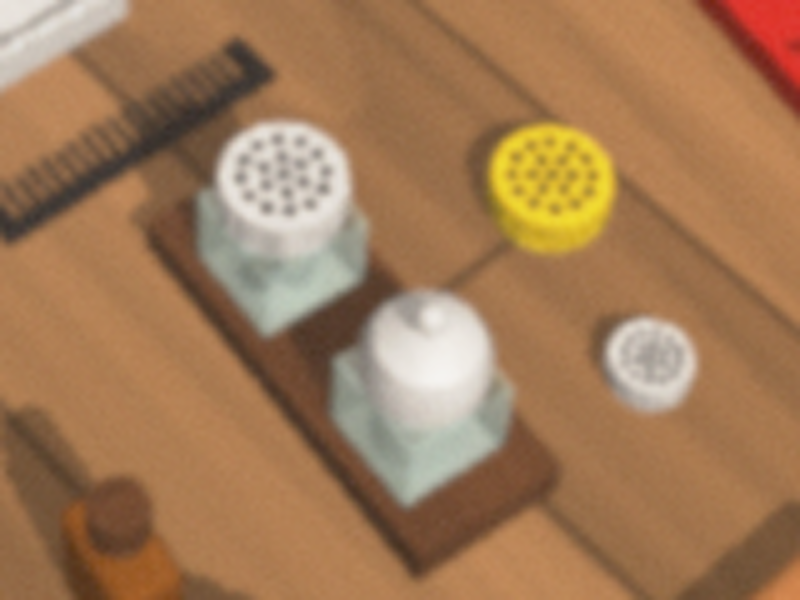

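The crop confirms it: the large silver cap with 19 holes (crop px 387,228) sits on the shaker next to the domed lidded jar (158,215). The tray is to the right of the caddy, with its flap open. Next I'll work out the numbers.

```bash
python3 - <<'E'
from h import *
s=np.load("top0.npz")
f=lambda u,v,z:P(s,u,v,z)[:2].round(4)
a,b,c=f(192,185.3,.025),f(299.5,193.3,.025),f(170+505/4,140+340/3.75,.025)
print("caddy",a,b,c,np.linalg.norm(a-b)); d=a-b; print("yaw",np.arctan2(-d[0],d[1]))
t=[f(360,234,.03),f(457.6,237.4,.03),f(455.6,166.4,.03),f(360.6,163.4,.03)]
print("tray",t,np.mean(t,0), np.linalg.norm(t[0]-t[1]),np.linalg.norm(t[0]-t[3]));d=t[0]-t[1];print(np.arctan2(-d[0],d[1]))
print("yellow",f(245,277,.025),"small",f(195,262,.02),"red",[f(*p,.02) for p in((165,340),(275,356),(268,402),(153,385))],"comb",f(320,252,.005))
q=np.load("scene0.npz")
# jar shoulder edges
C=cloud(s).reshape(-1,3);m=(C[:,2]>.060)&(C[:,2]<.074)&(abs(C[:,0]-.612)<.05)&(abs(C[:,1]-.122)<.05)
for n,S in(("t",s),("s",q)):
    C=cloud(S).reshape(-1,3);m=(C[:,2]>.016)&(C[:,2]<.032)&(abs(C[:,0]-.612)<.08)&(C[:,1]>.03)&(C[:,1]<.35)
    p=C[m][:,:2].astype(np.float32)*1000;print(n,len(p),cv2.minAreaRect(p))
    m=(C[:,2]>.02)&(C[:,2]<.036)&(C[:,0]>.48)&(C[:,0]<.75)&(C[:,1]<-.04)&(C[:,1]>-.3)
    p=C[m][:,:2].astype(np.float32)*1000;print("tray",len(p),cv2.minAreaRect(p))
E
```

```text
caddy [0.6698 0.2873] [0.6467 0.0592] [0.5658 0.0674] 0.22926670059125462
yaw -0.10092727775424343
tray [array([ 0.5544, -0.0651]), array([ 0.5423, -0.2675]), array([ 0.697 , -0.2757]), array([ 0.7085, -0.0727])] [ 0.62555 -0.17025] 0.20276136219704188 0.15428729694955448
-0.059711540806389414
yellow [0.4713 0.1737] small [0.5056 0.278 ] red [array([0.3491, 0.334 ]), array([0.3122, 0.1138]), array([0.2248, 0.1281]), array([0.2628, 0.3544])] comb [0.5228 0.0188]
t 2170 ((617.6582641601562, 179.2823028564453), (231.3483428955078, 87.94275665283203), 84.06456756591797)
tray 1026 ((627.2725219726562, -170.189208984375), (204.80526733398438, 155.73670959472656), 86.32390594482422)
s 1363 ((593.385009765625, 179.767333984375), (235.67481994628906, 140.6297149658203), 84.74658966064453)
tray 511 ((629.7202758789062, -170.04544067382812), (210.8522491455078, 158.08299255371094), 86.67280578613281)
```

Emit:
servo_tool(series=[0.044,-0.038,0,0,0,0,1,0.088,-0.076,0,0,0,0,1,0.132,-0.114,0,0,0,0,1,0.176,-0.152,0,0,0,0,1,0.22,-0.19,0,0,0,0,1])

```text
time: 0.72
tcp_pos: [0.3529, -0.335, 0.2145]
ee_rot: [[0.943, 0.333, 0.0], [0.333, -0.943, 0.0], [0.0, -0.0, -1.0]]
ft_force: [0.9, 0.1, -0.2]
width: 0.0919
```

Emit:
servo_tool(series=[0.044,-0.038,0,0,0,0,1,0.088,-0.076,0,0,0,0,1,0.132,-0.114,0,0,0,0,1,0.176,-0.152,0,0,0,0,1,0.22,-0.19,0,0,0,0,1])

```text
time: 1.35
tcp_pos: [0.4971, -0.0825, 0.2145]
ee_rot: [[0.943, 0.333, 0.0], [0.333, -0.943, -0.0], [-0.0, 0.0, -1.0]]
ft_force: [0.9, -0.5, 0.2]
width: 0.0919
```

```bash
cat >> h.py <<'E'
def rel(st,p,R=None):
    "shift/turn in tool axes from measured pose to world pose p,R"
    from scipy.spatial.transform import Rotation as Q
    R0=st["ee_rot"]; out=list((R0.T@(np.array(p)-st["tcp_pos"])).round(4))
    if R is not None: out+=list(Q.from_matrix(R0.T@R).as_rotvec().round(4))
    return out
def show():
    from station import r
    st=r.state()
    print("t",round(st["time"],2),"q",st["joint_pos"].round(3),"p",st["tcp_pos"].round(4),"F",st["ft_force"].round(1),"M",st["moment"].round(2),"w",round(st["width"],4)); print(st["ee_rot"].round(3).tolist())
    open("log.txt","a").write(repr((st["joint_pos"].tolist(),st["tcp_pos"].tolist(),st["ee_rot"].tolist()))+"\n")
    return st
E
python3 -c "
from h import *
st=show();print(rel(st,[.612,.122,.2]))"
```

```text
t 1.35 q [-0.167  0.164  1.888 -0.     1.09   1.064] p [ 0.4971 -0.0825  0.2145] F [ 0.9 -0.5  0.2] M [-0.01 -0.01 -0.07] w 0.0919
[[0.943, 0.333, 0.0], [0.333, -0.943, -0.0], [-0.0, 0.0, -1.0]]
[np.float64(0.1765), np.float64(-0.1545), np.float64(0.0145)]
```

Emit:
servo_tool(series=[0.044,-0.0386,0,0,0,0,1,0.088,-0.077,0,0,0,0,1,0.132,-0.116,0,0,0,0,1,0.1765,-0.1545,0.0145,0,0,0,1,0.1765,-0.1545,0.0145,0,0,0,1])

```text
time: 1.98
tcp_pos: [0.6119, 0.1234, 0.1983]
ee_rot: [[0.942, 0.337, -0.002], [0.337, -0.942, 0.0], [-0.001, -0.001, -1.0]]
ft_force: [-0.6, 0.1, -0.4]
width: 0.0922
```

```bash
python3 -c "
from h import *
st=show();print(rel(st,[.612,.122,.077]))
from station import optics
s=optics.snapshot('wrist');np.savez('w1.npz',**s);cv2.imwrite('pics/w1.png',s['img'])
C=cloud(s).reshape(-1,3);m=(C[:,2]>.096)&(C[:,2]<.106)&(abs(C[:,0]-.612)<.05)&(abs(C[:,1]-.122)<.05)
p=C[m];print(len(p),p.min(0),p.max(0),np.median(p,0),cv2.minEnclosingCircle(p[:,:2].astype(np.float32)*1000))
"
```

```text
t 1.98 q [1.960e-01 3.680e-01 1.650e+00 1.000e-03 1.125e+00 1.423e+00] p [0.6119 0.1234 0.1983] F [-0.6  0.1 -0.4] M [-0.04 -0.02 -0.05] w 0.0922
[[0.942, 0.337, -0.002], [0.337, -0.942, 0.0], [-0.001, -0.001, -1.0]]
[np.float64(-0.0002), np.float64(0.0014), np.float64(0.1213)]
6784 [0.58232044 0.09070587 0.09601286] [0.64510673 0.15372768 0.10331315] [0.61463599 0.12258057 0.10081998] ((613.8798217773438, 122.1197738647461), 31.886281967163086)
```

View pics/w1.png

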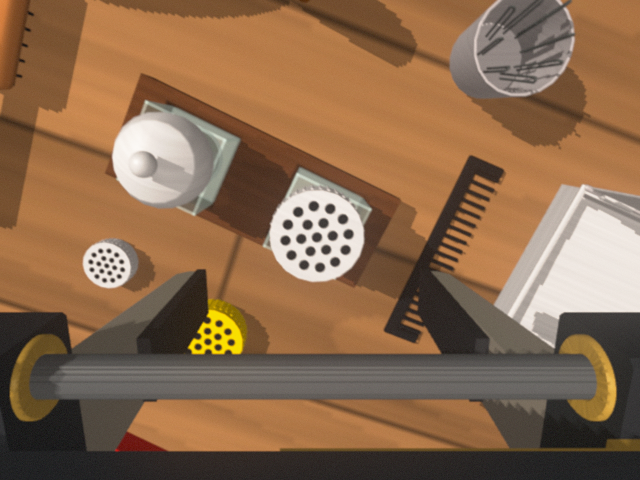

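The wrist view shows the cap at (317,235) and the lidded jar at (160,160). The cap is clear on both sides for the fingers, so I'll descend.

Emit:
servo_tool(series=[0.001,0,0.045,0,0,0,1,0.001,0,0.09,0,0,0,1,0.001,0,0.11,0,0,0,1,0.001,0,0.122,0,0,0,1,0.001,0,0.122,0,0,0,1], newtons=30)

```text
time: 2.65
tcp_pos: [0.6126, 0.1202, 0.0784]
ee_rot: [[0.943, 0.333, 0.0], [0.333, -0.943, -0.0], [0.0, 0.0, -1.0]]
ft_force: [-0.2, 0.5, -0.4]
width: 0.092
```

Emit:
servo_tool(series=[0,0,0,0,0,0,0,0,0,0,0,0,0,-0.3,0,0,0,0,0,0,-0.3,0,0,0,0,0,0,-0.3,0,0,0,0,0,0,-0.3], newtons=30)

```text
time: 3.28
tcp_pos: [0.6127, 0.1206, 0.0787]
ee_rot: [[0.943, 0.333, 0.001], [0.333, -0.943, 0.0], [0.001, 0.0, -1.0]]
ft_force: [-0.0, 0.7, 5.8]
width: 0.0623
```

```bash
python3 -c "
from h import *
show()"
```

```text
t 3.27 q [0.192 0.503 1.74  0.    0.898 1.423] p [0.6127 0.1206 0.0787] F [-0.   0.7  5.8] M [ 0.07  0.21 -0.09] w 0.0623
[[0.943, 0.333, 0.001], [0.333, -0.943, 0.0], [0.001, 0.0, -1.0]]
```

Emit:
servo_tool(series=[0,0,0,0,0,-0.15,-0.3,0,0,0,0,0,-0.3,-0.3,0,0,0,0,0,-0.45,-0.3,0,0,0,0,0,-0.6,-0.3,0,0,0,0,0,-0.75,-0.3])

```text
time: 3.9
tcp_pos: [0.6131, 0.1207, 0.0787]
ee_rot: [[0.458, 0.889, 0.001], [0.889, -0.458, 0.0], [0.001, 0.001, -1.0]]
ft_force: [-0.1, 1.3, 4.7]
width: 0.0624
```

Emit:
servo_tool(series=[0,0,0,0,0,-0.15,-0.3,0,0,0,0,0,-0.3,-0.3,0,0,0,0,0,-0.45,-0.3,0,0,0,0,0,-0.55,-0.3,0,0,0,0,0,-0.55,-0.3])

```text
time: 4.53
tcp_pos: [0.613, 0.1207, 0.0787]
ee_rot: [[-0.071, 0.998, 0.001], [0.998, 0.071, 0.0], [0.0, 0.001, -1.0]]
ft_force: [-1.1, -0.7, 5.9]
width: 0.0629
```

```bash
python3 -c "
from h import *
show()
from station import optics
for n in('wrist','scene'):
  s=optics.snapshot(n);cv2.imwrite('pics/%s2.png'%n,s['img'] if n=='wrist' else cv2.resize(s['img'][200:400,200:460],None,fx=3,fy=3))
"
```

```text
t 4.53 q [0.192 0.503 1.74  0.    0.897 0.121] p [0.613  0.1207 0.0787] F [-1.1 -0.7  5.9] M [-0.05 -0.02  0.05] w 0.0629
[[-0.071, 0.998, 0.001], [0.998, 0.071, 0.0], [0.0, 0.001, -1.0]]
```

View pics/scene2.png

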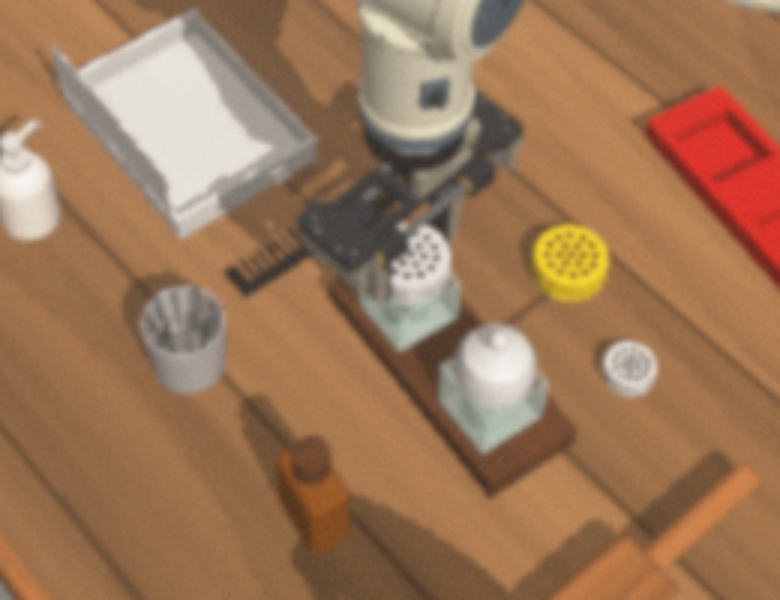

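The cap has turned and the jar is still seated. I'll lift a little and check.

Emit:
servo_tool(series=[0,0,-0.01,0,0,0,-0.3,0,0,-0.025,0,0,0,-0.3,0,0,-0.04,0,0,0,-0.3,0,0,-0.06,0,0,0,-0.3,0,0,-0.08,0,0,0,-0.3])

```text
time: 5.25
tcp_pos: [0.6124, 0.1205, 0.1597]
ee_rot: [[-0.069, 0.998, 0.001], [0.998, 0.069, 0.0], [0.0, 0.001, -1.0]]
ft_force: [0.5, 0.2, -0.3]
width: 0.0624
```

```bash
python3 -c "
from h import *
st=show();print(rel(st,[.42,-.08,.15]))
from station import optics
s=optics.snapshot('scene');cv2.imwrite('pics/scene3.png',cv2.resize(s['img'][200:400,200:460],None,fx=3,fy=3))
"
```

```text
t 5.25 q [0.192 0.406 1.686 0.    1.049 0.123] p [0.6124 0.1205 0.1597] F [ 0.5  0.2 -0.3] M [-0.04 -0.08 -0.06] w 0.0624
[[-0.069, 0.998, 0.001], [0.998, 0.069, 0.0], [0.0, 0.001, -1.0]]
[np.float64(-0.1868), np.float64(-0.2058), np.float64(0.0096)]
```

View pics/scene3.png

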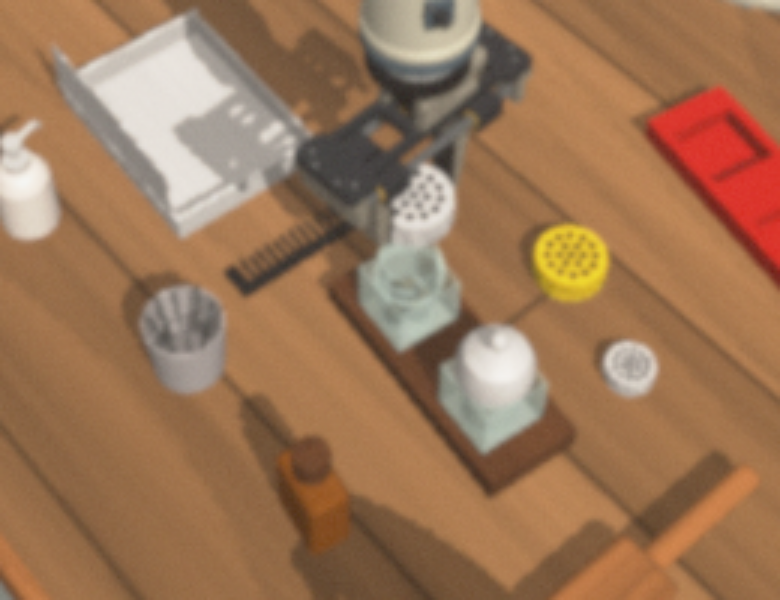

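The cap is free and the jar stayed in its well. I'll carry the cap to about (0.38, -0.15).

Emit:
servo_tool(series=[-0.042,-0.042,0,0,0,0,-0.3,-0.084,-0.083,0,0,0,0,-0.3,-0.126,-0.125,0,0,0,0,-0.3,-0.168,-0.167,0,0,0,0,-0.3,-0.21,-0.208,0,0,0,0,-0.3])

```text
time: 5.92
tcp_pos: [0.4181, -0.1045, 0.1585]
ee_rot: [[-0.07, 0.998, 0.001], [0.998, 0.07, -0.0], [-0.0, 0.001, -1.0]]
ft_force: [-0.0, -0.8, -0.3]
width: 0.0628
```

Emit:
servo_tool(series=[-0.044,-0.042,0.03,0,0,0,-0.3,-0.044,-0.042,0.07,0,0,0,-0.3,-0.044,-0.042,0.11,0,0,0,-0.3,-0.044,-0.042,0.135,0,0,0,-0.3,-0.044,-0.042,0.145,0,0,0,-0.3])

```text
time: 6.55
tcp_pos: [0.3799, -0.15, 0.0123]
ee_rot: [[-0.069, 0.998, -0.001], [0.998, 0.069, 0.001], [0.001, -0.001, -1.0]]
ft_force: [0.6, -0.3, -0.7]
width: 0.0628
```

```bash
python3 -c "
from h import *
show()
from station import optics
s=optics.snapshot('scene');cv2.imwrite('pics/scene4.png',cv2.resize(s['img'][150:350,200:460],None,fx=3,fy=3))
"
```

```text
t 6.55 q [-0.38   0.365  2.232  0.     0.547 -0.449] p [ 0.3799 -0.15    0.0123] F [ 0.6 -0.3 -0.7] M [-0.07 -0.09 -0.01] w 0.0628
[[-0.069, 0.998, -0.001], [0.998, 0.069, 0.001], [0.001, -0.001, -1.0]]
```

View pics/scene4.png

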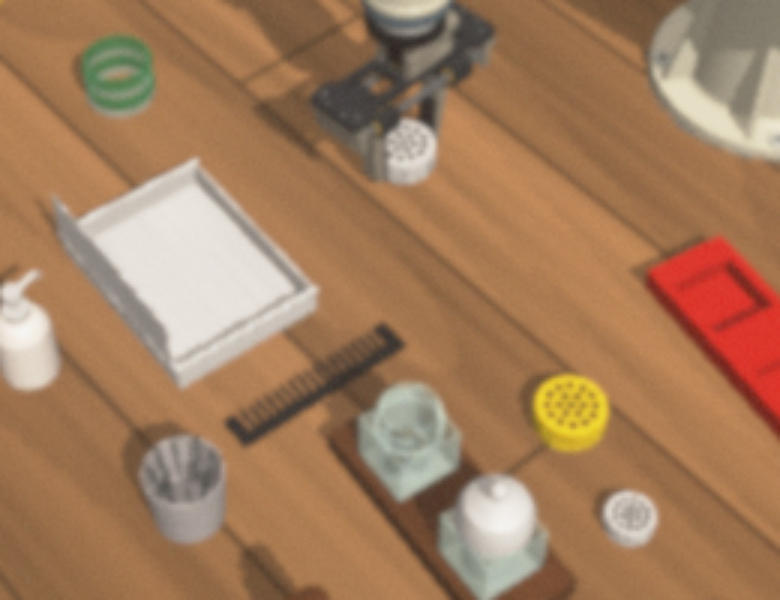

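Emit:
servo_tool(series=[0,0,0.004,0,0,0,-0.3,0,0,0.006,0,0,0,-0.3,0,0,0.0075,0,0,0,-0.3,0,0,0.0085,0,0,0,-0.3,0,0,0.0085,0,0,0,-0.3])

```text
time: 7.22
tcp_pos: [0.3806, -0.1502, 0.0047]
ee_rot: [[-0.069, 0.998, 0.0], [0.998, 0.069, -0.0], [-0.0, 0.0, -1.0]]
ft_force: [0.4, 0.3, -0.0]
width: 0.0628
```

Emit:
servo_tool(series=[0,0,0.001,0,0,0,-0.3,0,0,0.0015,0,0,0,-0.3,0,0,0.0015,0,0,0,-0.3])

```text
time: 7.6
tcp_pos: [0.3806, -0.1502, 0.0036]
ee_rot: [[-0.069, 0.998, 0.0], [0.998, 0.069, -0.0], [-0.0, 0.0, -1.0]]
ft_force: [-2.3, 0.6, 14.6]
width: 0.0622
```

Contact at 14.6 N. I'll release and rise.

Emit:
servo_tool(series=[0,0,-0.001,0,0,0,0,0,0,-0.001,0,0,0,1,0,0,-0.001,0,0,0,1,0,0,-0.03,0,0,0,1,0,0,-0.09,0,0,0,1])

```text
time: 8.22
tcp_pos: [0.3788, -0.1495, 0.0925]
ee_rot: [[-0.069, 0.998, -0.005], [0.998, 0.069, 0.002], [0.002, -0.005, -1.0]]
ft_force: [0.5, -1.5, 0.3]
width: 0.0918
```

Emit:
servo_tool(series=[0,0,-0.06,0,0,0,1,0,0,-0.12,0,0,0,1,0,0,-0.16,0,0,0,1])

```text
time: 8.6
tcp_pos: [0.3809, -0.1503, 0.2559]
ee_rot: [[-0.069, 0.998, 0.003], [0.998, 0.069, -0.001], [-0.001, 0.003, -1.0]]
ft_force: [0.3, -0.5, -0.8]
width: 0.0921
```

```bash
python3 -c "
from h import *
show()
from station import optics
s=optics.snapshot('top');np.savez('top5.npz',**s);cv2.imwrite('pics/top5.png',s['img'])
# model fit
import ast
from scipy.optimize import least_squares
L=[ast.literal_eval(l) for l in open('log.txt')]
L.append(([-1.23340876e+00,.353574118,1.6340038,0,1.15517701,0],[.20817071,-.58888326,.21396568],0))
Q=np.array([l[0] for l in L]);p=np.array([l[1] for l in L]);rr=np.hypot(p[:,0],p[:,1]);z=p[:,2]
def f(x):
  h,a0,L1,L2,LB=x[:5];a=Q[:,1];b=a+Q[:,2];
  R=a0+L1*np.sin(a)+L2*np.sin(b)+LB*np.cos(b); Z=h+L1*np.cos(a)+L2*np.cos(b)-LB*np.sin(b)
  return np.r_[R-rr,Z-z]
o=least_squares(f,[.1,.05,.4,.4,.0]);print(o.x,abs(o.fun).max())
"
```

```text
t 8.6 q [-0.38  -0.043  2.013  0.     1.168 -0.449] p [ 0.3809 -0.1503  0.2559] F [ 0.3 -0.5 -0.8] M [-0.08 -0.1  -0.01] w 0.0921
[[-0.069, 0.998, 0.003], [0.998, 0.069, -0.001], [-0.001, 0.003, -1.0]]
[-6.39849774e-02  1.46195970e-04  5.66948628e-01  4.94732564e-01
  5.86300379e-02] 0.0006410945416779334
```

View pics/top5.png

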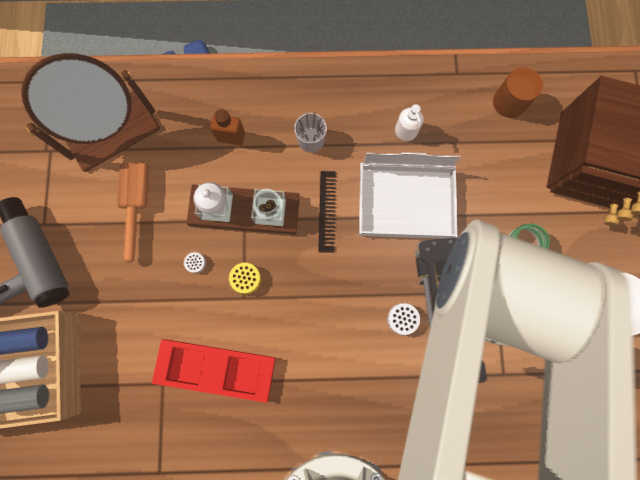

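The cap now lies at (403,320) in the top view, the jar is open at (268,206) with beads visible, and nothing else has moved. Next comes the tilted side grasp.

```bash
cat >> h.py <<'E'
def Rt(head,phi):
    z=np.array([np.cos(phi)*np.cos(head),np.cos(phi)*np.sin(head),-np.sin(phi)])
    y=np.array([-np.sin(head),np.cos(head),0]); return np.c_[np.cross(y,z),y,z]
E
python3 -c "
from h import *
st=show()
C=cloud(np.load('top5.npz')).reshape(-1,3);m=(C[:,2]>.08)&(C[:,2]<.104)&(abs(C[:,0]-.612)<.04)&(abs(C[:,1]-.122)<.04)
p=C[m];print(len(p),p.min(0),p.max(0),p.mean(0))
R=Rt(-.1,np.pi/4);G=np.array([.613,.122,.052])
print(R.round(3));print(rel(st,G+R[:,2]*(.019-.16)+[0,0,.03],R))
"
```

```text
t 8.65 q [-0.38  -0.046  2.007  0.     1.172 -0.449] p [ 0.3829 -0.1511  0.2599] F [2.3 0.3 3.9] M [-0.09 -0.21 -0.04] w 0.0916
[[-0.069, 0.998, 0.008], [0.998, 0.069, -0.003], [-0.004, 0.007, -1.0]]
262 [0.58374303 0.09413744 0.0801225 ] [0.63684578 0.14816387 0.09997826] [0.60957995 0.12085218 0.08989326]
[[-0.704  0.1    0.704]
 [ 0.071  0.995 -0.071]
 [-0.707  0.    -0.707]]
[np.float64(0.2736), np.float64(0.1495), np.float64(0.0784), np.float64(-0.5446), np.float64(-0.6419), np.float64(-1.3247)]
```

Emit:
servo_tool(series=[0.027,0.015,0,-0.054,-0.064,-0.132,1,0.055,0.03,0,-0.109,-0.128,-0.265,1,0.082,0.045,0,-0.163,-0.193,-0.397,1,0.11,0.06,0,-0.218,-0.257,-0.53,1,0.137,0.075,0,-0.272,-0.321,-0.662,1])

```text
time: 9.28
tcp_pos: [0.446, -0.0071, 0.2529]
ee_rot: [[-0.607, 0.707, 0.362], [0.699, 0.692, -0.179], [-0.377, 0.144, -0.915]]
ft_force: [0.6, 0.1, 0.9]
width: 0.0919
```

```bash
python3 -c "
from h import *
st=show()
R=Rt(-.1,np.pi/4);G=np.array([.613,.122,.052])
print(rel(st,G+R[:,2]*(.019-.16)+[0,0,.03],R))
"
```

```text
t 9.28 q [ 0.174 -0.169  2.201 -0.34   0.798 -0.371] p [ 0.446  -0.0071  0.2529] F [0.6 0.1 0.9] M [ 0.01  0.01 -0.02] w 0.0919
[[-0.607, 0.707, 0.362], [0.699, 0.692, -0.179], [-0.377, 0.144, -0.915]]
[np.float64(0.0829), np.float64(0.1339), np.float64(0.0649), np.float64(-0.2711), np.float64(-0.3275), np.float64(-0.6585)]
```

```bash
cat >> h.py <<'E'
from scipy.spatial.transform import Rotation as Q_
from scipy.optimize import least_squares
LT=.355
PAR=[.291,.0001,.567,.4947,.0586,.355]
S4=1
def fk(q,par=None):
    h,a0,L1,L2,LB,Lt=PAR if par is None else par
    a=q[1];b=a+q[2]
    Rr=a0+L1*np.sin(a)+L2*np.sin(b)+LB*np.cos(b); Z=h+L1*np.cos(a)+L2*np.cos(b)-LB*np.sin(b)
    R=(Q_.from_euler('z',q[0])*Q_.from_euler('y',b)*Q_.from_euler('z',S4*q[3])*Q_.from_euler('y',q[4])*Q_.from_euler('z',q[5]+np.pi/2)).as_matrix()
    return np.array([Rr*np.cos(q[0]),Rr*np.sin(q[0]),Z])+Lt*R[:,2],R
LO=np.array([-2.63,-.92,.06,-1.3,0,-3.02]);HI=np.array([2.63,2.1,2.66,4.44,2.69,3.02])
def ik(p,R,q0):
    def f(q):
        pp,RR=fk(q);return np.r_[(pp-p)*10,(Q_.from_matrix(RR.T@R)).as_rotvec()]
    o=least_squares(f,np.clip(q0,LO+1e-3,HI-1e-3),bounds=(LO,HI));return o.x,np.abs(o.fun).max()
E
python3 - <<'E'
import h,ast
from h import *
L=[ast.literal_eval(l) for l in open('log.txt')]
def F(par):
    o=[]
    for q,p,R in L:
        pp,RR=fk(q,par);o+=list((pp-p)*5)+list(Q_.from_matrix(RR.T@np.array(R)).as_rotvec()*.0)
    return o
for S in(1,-1):
    h.S4=S; o=least_squares(F,h.PAR); print(S,o.x.round(4),abs(o.fun).max()/5); 
    q,p,R=L[-1];pp,RR=fk(q,o.x);print(Q_.from_matrix(RR.T@np.array(R)).as_rotvec())
E
```

```text
1 [2.916e-01 1.000e-04 5.673e-01 4.943e-01 5.810e-02 3.565e-01] 0.0015014528128214494
[ 9.00159830e-17  4.06643880e-16 -4.59663962e-16]
-1 [0.0242 0.0104 0.4718 0.4964 0.0176 0.0283] 0.0791414552687481
[ 0.17648727 -0.45397154 -0.47512673]
```

```bash
sed -i 's/^PAR=.*/PAR=[.2916,.0001,.5673,.4943,.0581,.3565]/' h.py; cat >>h.py <<'E'
def Rn(head,phi,roll=0):
    "tool y = minus caddy y side, roll about tool z"
    R=Rt(head,phi); return R@Q_.from_euler('z',np.pi+roll).as_matrix()
E
python3 - <<'E'
from h import *
q0=np.array([.2,.5,2.2,3.14,.6,-1.4])
for phi in (60,50,45,35,25,15):
    R=Rn(-.1,np.radians(phi));G=np.array([.613,.122,.052])
    for back in(0,.12):
        q,e=ik(G+R[:,2]*(.019-back),R,q0);print(phi,back,q.round(2),round(e,4))
for phi in(0,10):
  for head in(-.3,-.1):
    for x,z in((.6,.135),(.62,.15)):
      for roll in(0,110,130):
        R=Rn(head,np.radians(phi),np.radians(roll))
        q,e=ik(np.array([x,-.11,z])+R[:,2]*.019,R,np.array([-.2,1,2.4,3.14,1.8,-1.4+np.radians(roll)]));print("pour",phi,head,x,roll,q.round(2),round(e,4))
for phi in(45,30):
    R=Rn(0,np.radians(phi));q,e=ik(np.array([.44,-.03,.047])+R[:,2]*.019,R,q0);print("set",q.round(2),e)
E
```

```text
60 0 [ 0.29  0.48  2.16  4.44  0.18 -2.53] 0.0513
60 0.12 [ 0.32  0.2   2.32  4.44  0.17 -2.53] 0.1554
50 0 [ 0.35  0.51  2.22  4.04  0.36 -2.08] 0.0
50 0.12 [ 0.43  0.23  2.35  4.44  0.34 -2.44] 0.0259
45 0 [ 0.37  0.55  2.26  3.87  0.5  -1.89] 0.0
45 0.12 [ 0.49  0.26  2.39  4.27  0.45 -2.21] 0.0
35 0 [ 0.42  0.65  2.32  3.73  0.82 -1.68] 0.0
35 0.12 [ 0.59  0.42  2.49  3.96  0.79 -1.77] 0.0
25 0 [ 0.46  0.8   2.35  3.7   1.14 -1.57] 0.0
25 0.12 [ 0.68  0.68  2.54  3.9   1.19 -1.51] 0.0
15 0 [ 0.49  0.96  2.34  3.72  1.44 -1.48] 0.0
15 0.12 [ 0.76  0.97  2.53  3.97  1.55 -1.3 ] 0.0
pour 0 -0.3 0.6 0 [-0.04  1.02  2.43  3.42  1.87 -1.49] 0.0
pour 0 -0.3 0.6 110 [-0.04  1.02  2.43  3.42  1.87  0.43] 0.0
pour 0 -0.3 0.6 130 [-0.04  1.02  2.43  3.42  1.87  0.78] 0.0
pour 0 -0.3 0.62 0 [-0.03  0.95  2.41  3.41  1.78 -1.51] 0.0
pour 0 -0.3 0.62 110 [-0.03  0.95  2.41  3.41  1.78  0.41] 0.0
pour 0 -0.3 0.62 130 [-0.03  0.95  2.41  3.41  1.78  0.76] 0.0
pour 0 -0.1 0.6 0 [-0.28  1.02  2.44  2.95  1.88 -1.63] 0.0
pour 0 -0.1 0.6 110 [-0.28  1.02  2.44  2.95  1.88  0.29] 0.0
pour 0 -0.1 0.6 
[... 411 characters left out ...]
.74] 0.0
pour 10 -0.3 0.62 0 [-0.04  0.77  2.44  3.4   1.47 -1.55] 0.0
pour 10 -0.3 0.62 110 [-0.04  0.77  2.44  3.4   1.47  0.37] 0.0
pour 10 -0.3 0.62 130 [-0.04  0.77  2.44  3.4   1.47  0.72] 0.0
pour 10 -0.1 0.6 0 [-0.28  0.84  2.48  2.97  1.57 -1.6 ] 0.0
pour 10 -0.1 0.6 110 [-0.28  0.84  2.48  2.97  1.57  0.32] 0.0
pour 10 -0.1 0.6 130 [-0.28  0.84  2.48  2.97  1.57  0.67] 0.0
pour 10 -0.1 0.62 0 [-0.26  0.78  2.45  2.98  1.48 -1.58] 0.0
pour 10 -0.1 0.62 110 [-0.26  0.78  2.45  2.98  1.48  0.34] 0.0
pour 10 -0.1 0.62 130 [-0.26  0.78  2.45  2.98  1.48  0.69] 0.0
set [-0.15  0.55  2.66  3.    0.85 -1.58] 0.004340758375146694
set [-0.52  0.85  2.66  2.52  1.3  -1.72] 0.17701519550687467
```

```bash
cat >>h.py <<'E'
def body_min(q):
    p,R=fk(q);g=p-R[:,2]*.019
    c=[p]+[g-R[:,2]*.069+sx*.0375*R[:,0]+sy*.0945*R[:,1] for sx in(-1,1) for sy in(-1,1)]
    return min(x[2] for x in c)
def plan(ws,cap=.8):
    "joint waypoints -> per-call targets (single shift/turn), checks along geodesic"
    for a,b in zip(ws[:-1],ws[1:]):
        a=np.array(a);b=np.array(b)
        pa,Ra=fk(a);pb,Rb=fk(b);rv=Q_.from_matrix(Ra.T@Rb).as_rotvec()
        n=int(max(np.ceil(np.linalg.norm(rv)/.18),np.ceil(np.linalg.norm(pb-pa)/.06)))
        q=a.copy();zm=9;mx=0;bad=0
        for k in range(1,n+1):
            qn,e=ik(pa+(pb-pa)*k/n,Ra@Q_.from_rotvec(rv*k/n).as_matrix(),q)
            mx=np.maximum(mx,abs(qn-q));bad=max(bad,e);q=qn;zm=min(zm,body_min(q))
        print("rows",n,"shift",(Ra.T@(pb-pa)).round(3),"turn",rv.round(3),"endq",q.round(2),"branch",np.abs(q-b).max().round(2),"maxdq",mx.round(2),"e",round(bad,3),"zmin",round(zm,3))
E
python3 - <<'E'
from h import *
q0=np.array([.174,-.169,2.201,-.34,.798,-.371])
R=Rn(-.1,np.radians(35));G=np.array([.613,.122,.052])
q1,_=ik(G+R[:,2]*(.019-.12),R,np.array([.59,.42,2.49,3.96,.79,-1.77]))
qm=[]
N=6
for k in range(N+1):
    t=k/N; q=q0+(q1-q0)*t
    s=max(0,(t-.6)/.4); q[1]=q0[1]+(q1[1]-q0[1])*s; q[2]=q0[2]+(q1[2]-q0[2])*s; qm.append(q)
    print(q.round(2),[x.round(3) for x in fk(q)][0],body_min(q))
plan(qm)
E
```

```text
[ 0.17 -0.17  2.2  -0.34  0.8  -0.37] [ 0.445 -0.008  0.253] 0.2525632532002711
[ 0.24 -0.17  2.2   0.38  0.8  -0.6 ] [0.404 0.196 0.256] 0.2555733064963806
[ 0.31 -0.17  2.2   1.09  0.8  -0.84] [0.4   0.366 0.363] 0.34142461924019846
[ 0.38 -0.17  2.2   1.81  0.8  -1.07] [0.439 0.442 0.522] 0.4535516393066456
[ 0.45 -0.07  2.25  2.53  0.79 -1.31] [0.528 0.417 0.555] 0.4902486332535082
[ 0.52  0.18  2.37  3.24  0.79 -1.54] [0.602 0.313 0.343] 0.3143739697698383
[ 0.59  0.42  2.49  3.96  0.79 -1.77] [0.531 0.13  0.11 ] 0.10993122007150163
rows 4 shift [ 0.167  0.112 -0.054] turn [-0.249  0.469  0.206] endq [ 0.24 -0.17  2.2   0.38  0.8  -0.6 ] branch 0.0 maxdq [0.02 0.01 0.01 0.18 0.02 0.06] e 0.0 zmin 0.253
rows 4 shift [ 0.149  0.128 -0.042] turn [-0.312  0.417  0.218] endq [ 0.31 -0.17  2.2   1.09  0.8  -0.84] branch 0.0 maxdq [0.04 0.01 0.01 0.19 0.02 0.07] e 0.0 zmin 0.282
rows 4 shift [ 0.114  0.136 -0.029] turn [-0.366  0.333  0.246] endq [ 0.38 -0.17  2.2   1.81  0.8  -1.07] branch 0.0 maxdq [0.04 0.01 0.   0.2  0.01 0.07] e 0.0 zmin 0.368
rows 3 shift [-0.021  0.095  0.007] turn [-0.357  0.106  0.358] endq [ 0.45 -0.07  2.25  2.53  0.79 -1.31] branch 0.0 maxdq [0.04 0.03 0.03 0.25 0.   0.08] e 0.0 zmin 0.463
rows 5 shift [-0.232  0.073 -0.048] turn [-0.413 -0.289  0.335] endq [ 0.52  0.18  2.37  3.24  0.79 -1.54] branch 0.0 maxdq [0.02 0.06 0.05 0.16 0.01 0.07] e 0.0 zmin 0.314
rows 6 shift [-0.243  0.156 -0.098] turn [-0.523 -0.393  0.128] endq [ 0.59  0.42  2.49  3.96  0.79 -1.77] branch 0.0 maxdq [0.02 0.07 0.04 0.15 0.01 0.07] e 0.0 zmin 0.11
```

Emit:
servo_tool(series=[0.042,0.028,-0.013,-0.062,0.117,0.052,1,0.083,0.056,-0.027,-0.125,0.235,0.103,1,0.125,0.084,-0.04,-0.187,0.352,0.155,1,0.167,0.112,-0.054,-0.249,0.469,0.206,1,0.167,0.112,-0.054,-0.249,0.469,0.206,1])

```text
time: 9.9
tcp_pos: [0.4042, 0.1965, 0.2553]
ee_rot: [[-0.598, 0.76, 0.256], [0.792, 0.51, 0.336], [0.125, 0.403, -0.907]]
ft_force: [0.7, -0.1, 0.9]
width: 0.092
```

Emit:
servo_tool(series=[0.037,0.032,-0.01,-0.078,0.104,0.054,1,0.075,0.064,-0.021,-0.156,0.208,0.109,1,0.112,0.096,-0.031,-0.234,0.313,0.163,1,0.149,0.128,-0.042,-0.312,0.417,0.218,1,0.149,0.128,-0.042,-0.312,0.417,0.218,1])

```text
time: 10.52
tcp_pos: [0.4021, 0.3651, 0.3636]
ee_rot: [[-0.535, 0.802, 0.264], [0.637, 0.178, 0.75], [0.555, 0.57, -0.606]]
ft_force: [-0.6, -1.7, -0.9]
width: 0.0914
```

```bash
python3 -c "
from h import *
show()"
```

```text
t 10.53 q [ 0.297 -0.168  2.2    1.092  0.805 -0.843] p [0.4021 0.3651 0.3636] F [-0.6 -1.7 -0.9] M [-0.38  0.04 -0.01] w 0.0914
[[-0.535, 0.802, 0.264], [0.637, 0.178, 0.75], [0.555, 0.57, -0.606]]
```

Tracking well. I'll continue the wrist flip.

Emit:
servo_tool(series=[0.028,0.034,-0.007,-0.092,0.083,0.061,1,0.057,0.068,-0.015,-0.183,0.167,0.123,1,0.085,0.102,-0.022,-0.275,0.25,0.184,1,0.114,0.136,-0.029,-0.366,0.333,0.246,1,0.114,0.136,-0.029,-0.366,0.333,0.246,1])

```text
time: 11.15
tcp_pos: [0.4423, 0.4401, 0.5217]
ee_rot: [[-0.447, 0.802, 0.397], [0.346, -0.255, 0.903], [0.825, 0.541, -0.163]]
ft_force: [-0.5, 0.0, 0.2]
width: 0.0919
```

Emit:
servo_tool(series=[-0.005,0.024,0.002,-0.089,0.026,0.09,1,-0.01,0.048,0.004,-0.178,0.053,0.179,1,-0.016,0.071,0.005,-0.268,0.08,0.268,1,-0.021,0.095,0.007,-0.357,0.106,0.358,1,-0.021,0.095,0.007,-0.357,0.106,0.358,1])

```text
time: 11.78
tcp_pos: [0.5304, 0.4153, 0.5534]
ee_rot: [[-0.221, 0.736, 0.64], [0.093, -0.638, 0.765], [0.971, 0.228, 0.073]]
ft_force: [-0.5, 0.3, -0.6]
width: 0.0919
```

Emit:
servo_tool(series=[-0.046,0.015,-0.01,-0.083,-0.058,0.067,1,-0.093,0.029,-0.019,-0.165,-0.116,0.134,1,-0.139,0.044,-0.029,-0.248,-0.173,0.201,1,-0.186,0.058,-0.038,-0.33,-0.231,0.268,1,-0.232,0.073,-0.048,-0.413,-0.289,0.335,1])

```text
time: 12.4
tcp_pos: [0.6047, 0.3111, 0.3422]
ee_rot: [[0.205, 0.413, 0.887], [-0.001, -0.907, 0.422], [0.979, -0.087, -0.186]]
ft_force: [0.6, -0.2, 0.2]
width: 0.0918
```

```bash
python3 -c "
from h import *
st=show()
R=Rn(-.1,np.radians(35));G=np.array([.613,.122,.052])
print(rel(st,G+R[:,2]*(.019-.12),R))
q1,_=ik(G+R[:,2]*(.019-.12),R,np.array([.59,.42,2.49,3.96,.79,-1.77]))
plan([st['joint_pos'],q1])
"
```

```text
t 12.4 q [ 0.504  0.181  2.374  3.225  0.798 -1.529] p [0.6047 0.3111 0.3422] F [ 0.6 -0.2  0.2] M [-0.17  0.35  0.02] w 0.0918
[[0.205, 0.413, 0.887], [-0.001, -0.907, 0.422], [0.979, -0.087, -0.186]]
[np.float64(-0.2424), np.float64(0.1536), np.float64(-0.0989), np.float64(-0.5221), np.float64(-0.3903), np.float64(0.1272)]
rows 5 shift [-0.24   0.152 -0.097] turn [-0.522 -0.39   0.127] endq [ 0.59  0.42  2.49  3.96  0.79 -1.77] branch 0.0 maxdq [0.03 0.08 0.05 0.18 0.01 0.08] e 0.0 zmin 0.11
```

Emit:
servo_tool(series=[-0.04,0.026,-0.016,-0.087,-0.065,0.021,1,-0.08,0.051,-0.033,-0.174,-0.13,0.042,1,-0.121,0.077,-0.049,-0.261,-0.195,0.064,1,-0.162,0.102,-0.066,-0.348,-0.26,0.085,1,-0.162,0.102,-0.066,-0.348,-0.26,0.085,1])

```text
time: 13.02
tcp_pos: [0.5547, 0.1916, 0.1868]
ee_rot: [[0.461, 0.072, 0.885], [-0.015, -0.996, 0.089], [0.888, -0.054, -0.458]]
ft_force: [0.4, 0.5, 0.3]
width: 0.0921
```

```bash
python3 -c "
from h import *
st=show()
R=Rn(-.1,np.radians(35));G=np.array([.613,.122,.052])
print(rel(st,G+R[:,2]*(.019-.12),R))
"
```

```text
t 13.03 q [ 0.588  0.306  2.486  3.763  0.797 -1.736] p [0.5547 0.1916 0.1868] F [0.4 0.5 0.3] M [-0.04  0.37  0.05] w 0.0921
[[0.461, 0.072, 0.885], [-0.015, -0.996, 0.089], [0.888, -0.054, -0.458]]
[np.float64(-0.0784), np.float64(0.0636), np.float64(0.0085), np.float64(-0.1757), np.float64(-0.1298), np.float64(0.0429)]
```

Emit:
servo_tool(series=[-0.039,0.032,0.004,-0.088,-0.065,0.021,1,-0.0784,0.0636,0.0085,-0.176,-0.13,0.043,1,-0.0784,0.0636,0.0085,-0.176,-0.13,0.043,1])

```text
time: 13.4
tcp_pos: [0.5319, 0.1307, 0.1108]
ee_rot: [[0.569, -0.101, 0.816], [-0.059, -0.995, -0.082], [0.82, -0.002, -0.572]]
ft_force: [0.6, -0.3, 0.3]
width: 0.0915
```

```bash
python3 -c "
from h import *
st=show()
R=Rn(-.1,np.radians(35));G=np.array([.613,.122,.052])
print(rel(st,G+R[:,2]*(.019-.0),R))
from station import optics
for n in('wrist','scene','top'):
  s=optics.snapshot(n);cv2.imwrite('pics/%s6.png'%n,s['img'] if n=='wrist' else cv2.resize(s['img'][150:350,200:460],None,fx=3,fy=3))
"
```

```text
t 13.4 q [ 0.586  0.426  2.492  3.954  0.797 -1.766] p [0.5319 0.1307 0.1108] F [ 0.6 -0.3  0.3] M [ 0.05  0.39 -0.02] w 0.0915
[[0.569, -0.101, 0.816], [-0.059, -0.995, -0.082], [0.82, -0.002, -0.572]]
[np.float64(-0.0016), np.float64(0.0006), np.float64(0.1196), np.float64(-0.0), np.float64(-0.0017), np.float64(-0.0022)]
```

View pics/scene6.png

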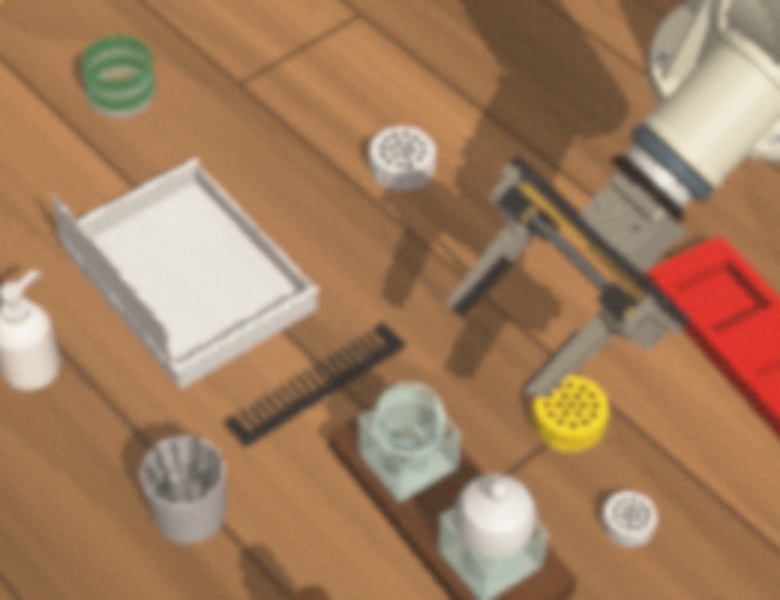

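View pics/wrist6.png

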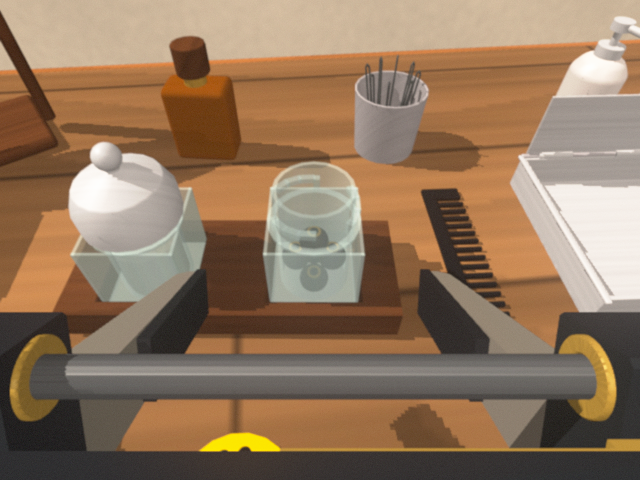

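The jar sits square and centred between the fingers (front face 266–361 px) and the lidded jar is clear. Advancing.

Emit:
servo_tool(series=[-0.0005,0.0002,0.04,0,0,0,1,-0.001,0.0004,0.075,0,0,0,1,-0.001,0.0006,0.1,0,0,0,1,-0.0016,0.0006,0.1196,0,-0.0017,-0.002,1,-0.0016,0.0006,0.1196,0,-0.0017,-0.002,1])

```text
time: 14.18
tcp_pos: [0.6285, 0.119, 0.0411]
ee_rot: [[0.57, -0.104, 0.815], [-0.06, -0.995, -0.085], [0.819, -0.0, -0.573]]
ft_force: [-0.8, 0.3, 0.2]
width: 0.0918
```

Emit:
servo_tool(series=[0,0,0,0,0,0,0.4,0,0,0,0,0,0,-0.4,0,0,0,0,0,0,-0.4,0,0,0,0,0,0,-0.4,0,0,0,0,0,0,-0.4], newtons=30)

```text
time: 14.8
tcp_pos: [0.6274, 0.1191, 0.041]
ee_rot: [[0.571, -0.103, 0.814], [-0.059, -0.995, -0.085], [0.819, 0.0, -0.574]]
ft_force: [-3.9, 2.6, 4.1]
width: 0.0599
```

```bash
python3 -c "
from h import *
st=show()"
```

```text
t 14.8 q [ 0.416  0.655  2.328  3.729  0.824 -1.679] p [0.6274 0.1191 0.041 ] F [-3.9  2.6  4.1] M [0.26 0.15 0.22] w 0.0599
[[0.571, -0.103, 0.814], [-0.059, -0.995, -0.085], [0.819, 0.0, -0.574]]
```

Gripped at 59.9 mm. Lifting straight up.

Emit:
servo_tool(series=[0.008,0,-0.0057,0,0,0,-0.4,0.025,0,-0.017,0,0,0,-0.4,0.057,0,-0.04,0,0,0,-0.4,0.09,0,-0.063,0,0,0,-0.4,0.123,0,-0.086,0,0,0,-0.4])

```text
time: 15.42
tcp_pos: [0.6269, 0.1187, 0.1917]
ee_rot: [[0.573, -0.104, 0.813], [-0.06, -0.995, -0.085], [0.817, -0.0, -0.576]]
ft_force: [0.0, -1.2, -2.9]
width: 0.0596
```

```bash
python3 -c "
from h import *
st=show()
from station import optics
s=optics.snapshot('scene');cv2.imwrite('pics/scene7.png',cv2.resize(s['img'][150:350,200:460],None,fx=3,fy=3))
st=show();q0=st['joint_pos']
R=Rn(-.1,0.)
W=[q0]
for p,R in(([.60,-.02,.24],Rn(-.1,np.radians(15))),([.6,-.1,.14],Rn(-.1,0)),([.6,-.1,.14],Rn(-.1,0,1.4)),([.6,-.1,.14],Rn(-.1,0,2.1))):
  q,e=ik(np.array(p)+R[:,2]*.019,R,W[-1]);print(e);W.append(q);print(body_min(q))
plan(W)
"
```

```text
t 15.43 q [ 0.415  0.255  2.304  4.114  0.513 -2.16 ] p [0.6269 0.1187 0.1917] F [ 0.  -1.2 -2.9] M [ 0.08  0.7  -0.01] w 0.0596
[[0.573, -0.104, 0.813], [-0.06, -0.995, -0.085], [0.817, -0.0, -0.576]]
t 15.47 q [ 0.415  0.247  2.3    4.121  0.511 -2.169] p [0.6291 0.1194 0.1976] F [ 3.2 -0.1  3.6] M [ 0.06  0.26 -0.01] w 0.0598
[[0.567, -0.103, 0.817], [-0.061, -0.995, -0.084], [0.822, -0.002, -0.57]]
2.7755575615628914e-15
0.22163629562623363
1.1102230246251565e-15
0.1025000000000001
6.217248937900877e-14
0.040501232657328065
1.5121237595394632e-11
0.03949498592857019
rows 3 shift [ 0.035  0.14  -0.018] turn [ 0.002  0.345 -0.004] endq [ 0.05  0.37  2.51  3.3   1.05 -1.61] branch 0.0 maxdq [0.15 0.07 0.09 0.34 0.22 0.27] e 0.0 zmin 0.209
rows 3 shift [-0.09   0.08   0.033] turn [-0.     0.262 -0.   ] endq [-0.25  1.01  2.44  2.99  1.88 -1.62] branch 0.0 maxdq [0.1  0.23 0.06 0.11 0.33 0.04] e 0.0 zmin 0.103
rows 8 shift [-0.  0. -0.] turn [0.  0.  1.4] endq [-0.25  1.01  2.44  2.99  1.88 -0.22] branch 0.0 maxdq [0.   0.   0.   0.   0.   0.18] e 0.0 zmin 0.038
rows 4 shift [ 0.  0. -0.] turn [ 0.  -0.   0.7] endq [-0.25  1.01  2.44  2.99  1.88  0.48] branch 0.0 maxdq [0.   0.   0.   0.   0.   0.17] e 0.0 zmin 0.038
```

View pics/scene7.png

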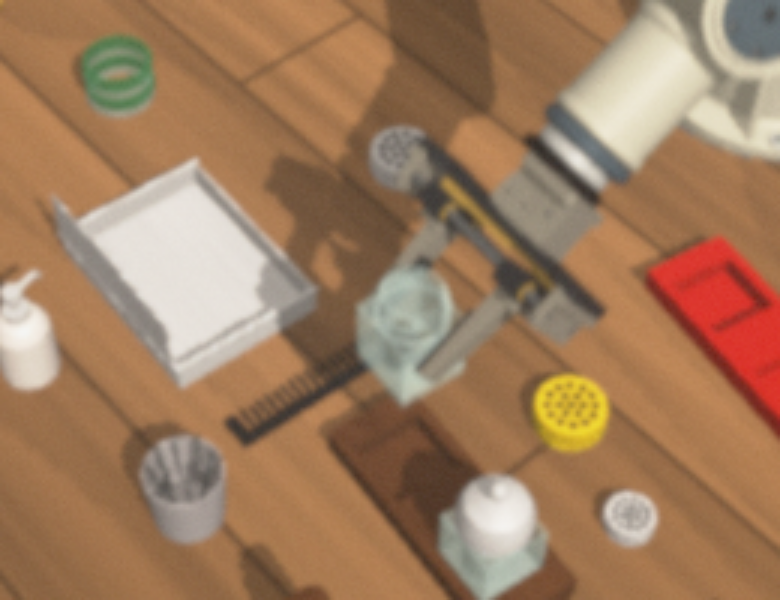

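The jar is held upright and clear of the caddy, and the lidded jar hasn't moved. I'll move towards the tray, levelling the tool.

Emit:
servo_tool(series=[0.007,0.028,-0.004,0,0.069,-0.001,-0.4,0.014,0.056,-0.007,0.001,0.138,-0.002,-0.4,0.021,0.084,-0.011,0.001,0.207,-0.002,-0.4,0.028,0.112,-0.014,0.002,0.276,-0.003,-0.4,0.035,0.14,-0.018,0.002,0.345,-0.004,-0.4])

```text
time: 16.1
tcp_pos: [0.6178, -0.0215, 0.2296]
ee_rot: [[0.262, -0.1, 0.96], [-0.024, -0.995, -0.097], [0.965, 0.002, -0.263]]
ft_force: [1.2, -1.0, -2.5]
width: 0.06
```

```bash
python3 -c "
from h import *
st=show();R=Rn(-.1,0)
print(rel(st,np.array([.6,-.1,.14])+R[:,2]*.019,R))
"
```

```text
t 16.1 q [ 0.044  0.392  2.519  3.3    1.076 -1.61 ] p [ 0.6178 -0.0215  0.2296] F [ 1.2 -1.  -2.5] M [ 0.1   0.89 -0.04] w 0.06
[[0.262, -0.1, 0.96], [-0.024, -0.995, -0.097], [0.965, 0.002, -0.263]]
[np.float64(-0.0842), np.float64(0.0797), np.float64(0.0325), np.float64(0.0004), np.float64(0.2666), np.float64(0.0021)]
```

Emit:
servo_tool(series=[-0.017,0.016,0.0065,0,0.053,0,-0.4,-0.034,0.032,0.013,0,0.107,0,-0.4,-0.05,0.048,0.0195,0,0.16,0,-0.4,-0.067,0.064,0.026,0,0.213,0,-0.4,-0.084,0.08,0.0325,0,0.266,0.002,-0.4])

```text
time: 16.73
tcp_pos: [0.6193, -0.1024, 0.1389]
ee_rot: [[0.001, -0.101, 0.995], [0.0, -0.995, -0.101], [1.0, 0.0, -0.001]]
ft_force: [1.3, 0.0, -2.7]
width: 0.0598
```

Emit:
servo_tool(series=[0,0,0,0,0,0.16,-0.4,0,0,0,0,0,0.32,-0.4,0,0,0,0,0,0.48,-0.4,0,0,0,0,0,0.64,-0.4,0,0,0,0,0,0.8,-0.4])

```text
time: 17.35
tcp_pos: [0.6195, -0.1019, 0.1398]
ee_rot: [[-0.071, -0.072, 0.995], [-0.717, -0.69, -0.101], [0.693, -0.721, -0.003]]
ft_force: [0.4, 0.1, -2.7]
width: 0.0599
```

```bash
python3 -c "
from h import *
st=show()
from station import optics
s=optics.snapshot('scene');cv2.imwrite('pics/scene8.png',cv2.resize(s['img'][130:330,170:430],None,fx=3,fy=3))
s=optics.snapshot('top');cv2.imwrite('pics/top8.png',cv2.resize(s['img'][130:330,270:530],None,fx=3,fy=3))
"
```

```text
t 17.35 q [-0.251  1.023  2.447  2.984  1.893 -0.817] p [ 0.6195 -0.1019  0.1398] F [ 0.4  0.1 -2.7] M [0.17 0.89 0.03] w 0.0599
[[-0.071, -0.072, 0.995], [-0.717, -0.69, -0.101], [0.693, -0.721, -0.003]]
```

View pics/scene8.png

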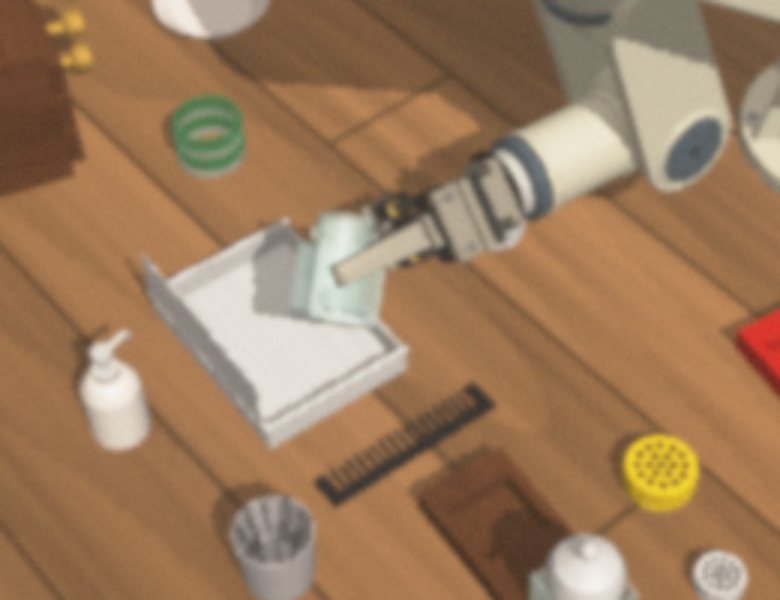

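View pics/top8.png

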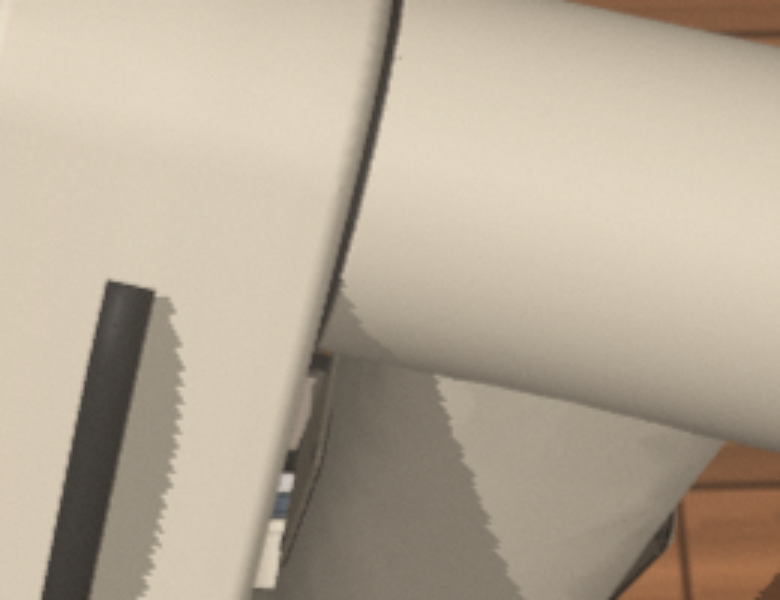

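The mouth is swinging to the right over the tray as intended. I'll tip on, more slowly past level.

Emit:
servo_tool(series=[-0.003,0.003,0,0,0,0.15,-0.4,-0.0055,0.0058,0,0,0,0.3,-0.4,-0.0055,0.0058,0,0,0,0.45,-0.4,-0.0055,0.0058,0,0,0,0.6,-0.4,-0.0055,0.0058,0,0,0,0.7,-0.4])

```text
time: 18.08
tcp_pos: [0.6195, -0.102, 0.132]
ee_rot: [[-0.101, -0.009, 0.995], [-0.992, -0.071, -0.101], [0.072, -0.997, -0.002]]
ft_force: [0.4, -1.2, -2.4]
width: 0.06
```

Emit:
servo_tool(series=[0,0,0,0,0,0.07,-0.4,0,0,0,0,0,0.14,-0.4,0,0,0,0,0,0.21,-0.4,0,0,0,0,0,0.28,-0.4,0,0,0,0,0,0.35,-0.4])

```text
time: 18.7
tcp_pos: [0.6195, -0.1019, 0.1321]
ee_rot: [[-0.098, 0.026, 0.995], [-0.957, 0.272, -0.101], [-0.273, -0.962, -0.002]]
ft_force: [-0.5, -0.4, -2.6]
width: 0.0601
```

Emit:
servo_tool(series=[0,0,0,0,0,0,-0.4,0,0,0,0,0,0,-0.4,0,0,0,0,0,0.05,-0.4,0,0,0,0,0,0.1,-0.4,0,0,0,0,0,0.15,-0.4])

```text
time: 19.32
tcp_pos: [0.6195, -0.102, 0.1324]
ee_rot: [[-0.092, 0.041, 0.995], [-0.905, 0.412, -0.101], [-0.414, -0.91, -0.001]]
ft_force: [0.5, -0.9, -2.4]
width: 0.06
```

```bash
python3 -c "
from h import *
st=show()
from station import optics
s=optics.snapshot('scene');cv2.imwrite('pics/scene9.png',cv2.resize(s['img'][170:300,190:340],None,fx=5,fy=4.5,interpolation=cv2.INTER_CUBIC))
"
```

```text
t 19.32 q [-0.251  1.046  2.439  2.983  1.909  0.374] p [ 0.6195 -0.102   0.1324] F [ 0.5 -0.9 -2.4] M [ 0.16  0.78 -0.01] w 0.06
[[-0.092, 0.041, 0.995], [-0.905, 0.412, -0.101], [-0.414, -0.91, -0.001]]
```

View pics/scene9.png

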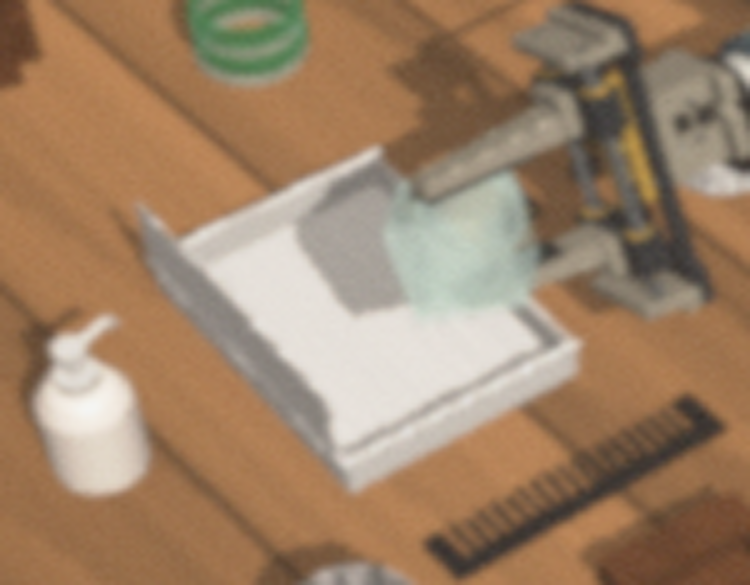

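```bash
python3 -c "
from h import *
st=show()
from station import optics
s=optics.snapshot('wrist');cv2.imwrite('pics/wrist9.png',s['img'])
"
```

```text
t 19.38 q [-0.251  1.046  2.439  2.983  1.909  0.376] p [ 0.6195 -0.1019  0.1324] F [ 0.4 -0.4 -1.7] M [ 0.14  0.77 -0.01] w 0.0598
[[-0.092, 0.041, 0.995], [-0.904, 0.415, -0.101], [-0.417, -0.909, -0.001]]
```

View pics/wrist9.png

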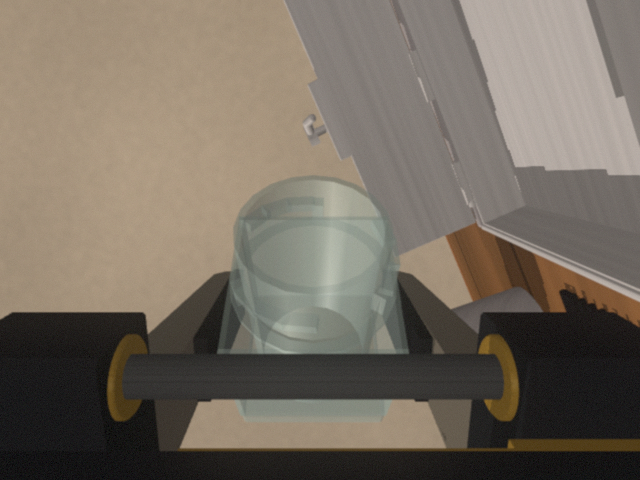

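The jar looks empty from the wrist. I'll tip a bit further to be sure, then look for the beads.

Emit:
servo_tool(series=[0,0,0,0,0,0.1,-0.4,0,0,0,0,0,0.2,-0.4,0,0,0,0,0,0.3,-0.4,0,0,0,0,0,0.3,-0.4,0,0,0,0,0,0.3,-0.4])

```text
time: 20.05
tcp_pos: [0.6195, -0.1019, 0.1324]
ee_rot: [[-0.076, 0.066, 0.995], [-0.745, 0.66, -0.101], [-0.663, -0.749, -0.001]]
ft_force: [0.1, -1.8, -2.6]
width: 0.06
```

Emit:
servo_tool(series=[0.015,0.03,0,0,0,-0.17,-0.4,0.03,-0.03,0,0,0,-0.34,-0.4,0.02,-0.06,0,0,0,-0.51,-0.4,0.02,-0.08,0,0,0,-0.68,-0.4,0.02,-0.1,0,0,0,-0.85,-0.4])

```text
time: 20.68
tcp_pos: [0.6111, -0.1836, 0.1942]
ee_rot: [[-0.1, -0.015, 0.995], [-0.986, -0.129, -0.101], [0.13, -0.992, -0.001]]
ft_force: [-0.0, -0.4, -1.4]
width: 0.0597
```

```bash
python3 -c "
from h import *
st=show()
from station import optics
s=optics.snapshot('scene');cv2.imwrite('pics/scene10.png',cv2.resize(s['img'][130:330,170:430],None,fx=3,fy=3,interpolation=cv2.INTER_CUBIC))
"
```

```text
t 20.68 q [-0.531  0.834  2.449  2.708  1.698 -0.189] p [ 0.6111 -0.1836  0.1942] F [-0.  -0.4 -1.4] M [ 0.2   0.82 -0.02] w 0.0597
[[-0.1, -0.015, 0.995], [-0.986, -0.129, -0.101], [0.13, -0.992, -0.001]]
```

View pics/scene10.png

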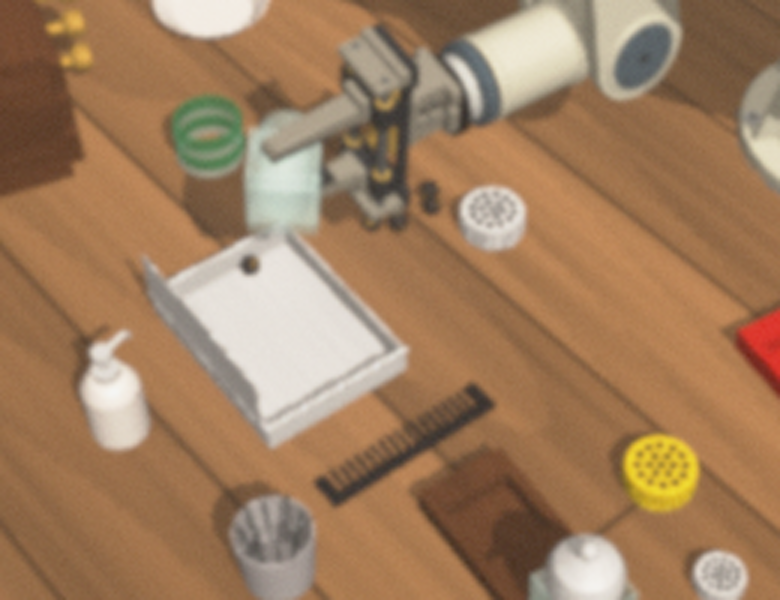

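One bead is in the tray near (250,263), and possible beads lie on the stool by the cap at (428,195). I'll raise and look carefully.

Emit:
servo_tool(series=[0.02,-0.03,0,0,0,-0.17,-0.4,0.03,-0.06,0,0,0,-0.34,-0.4,0.03,-0.09,0,0,0,-0.51,-0.4,0.03,-0.12,0,0,0,-0.68,-0.4,0.03,-0.14,0,0,0,-0.85,-0.4])

```text
time: 21.35
tcp_pos: [0.61, -0.195, 0.3375]
ee_rot: [[-0.056, -0.084, 0.995], [-0.557, -0.824, -0.1], [0.829, -0.56, -0.001]]
ft_force: [0.1, 0.4, -2.1]
width: 0.0597
```

```bash
python3 -c "
from h import *
st=show()
from station import optics
s=optics.snapshot('scene');np.savez('scene11.npz',**s);cv2.imwrite('pics/scene11.png',cv2.resize(s['img'][60:260,170:430],None,fx=3,fy=3,interpolation=cv2.INTER_CUBIC))
s=optics.snapshot('wrist');np.savez('wrist11.npz',**s);cv2.imwrite('pics/wrist11.png',s['img'])
s=optics.snapshot('top');np.savez('top11.npz',**s);cv2.imwrite('pics/top11.png',s['img'])
"
```

```text
t 21.35 q [-0.567  0.36   2.465  2.655  1.289 -0.831] p [ 0.61   -0.195   0.3375] F [ 0.1  0.4 -2.1] M [ 0.1   0.83 -0.01] w 0.0597
[[-0.056, -0.084, 0.995], [-0.557, -0.824, -0.1], [0.829, -0.56, -0.001]]
```

View pics/scene11.png

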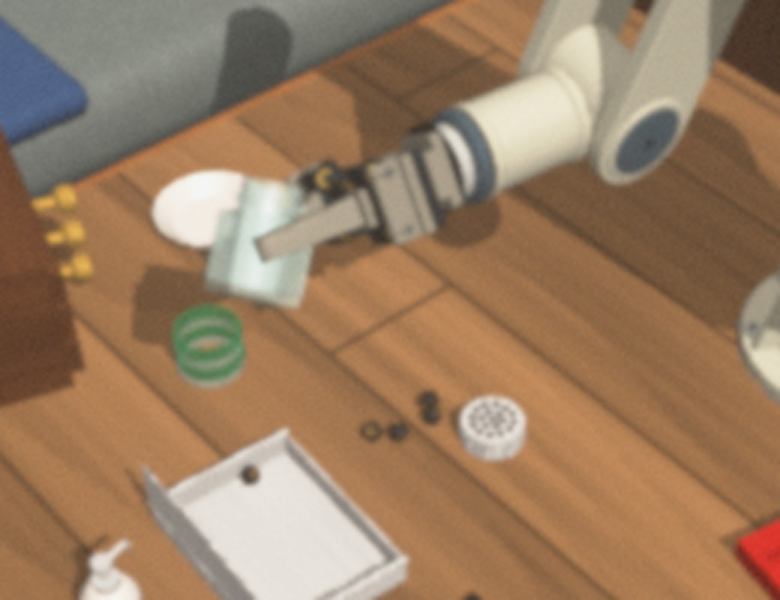

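View pics/wrist11.png

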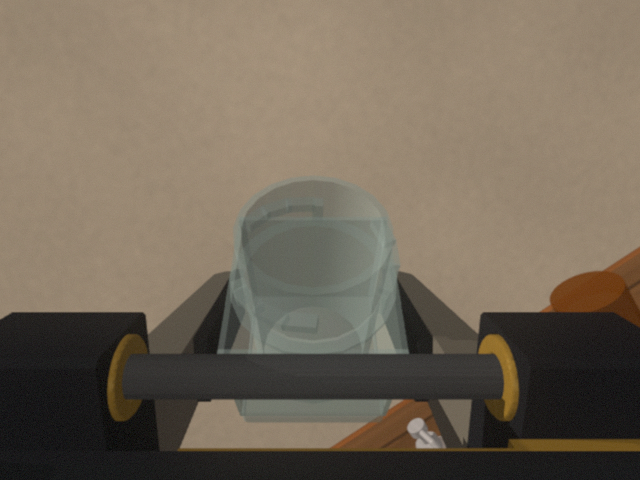

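View pics/top11.png

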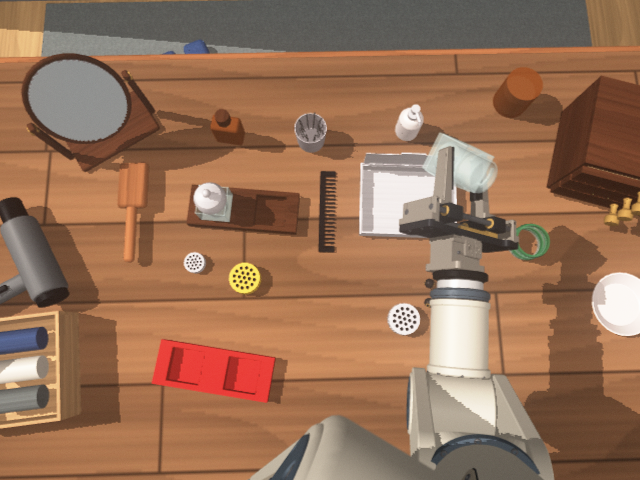

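Four beads bounced out of the tray: they lie on the stool at crop px (371,430), (398,430), (428,400), (430,412), all at rest. One is in the tray. The jar is empty, so I'll set it down and then pick up the stray beads.

```bash
python3 - <<'E'
from h import *
s=np.load('scene11.npz')
for u,v in((371,430),(398,430),(428,400),(430,412),(250,473)):
    print(P(s,170+u/3,60+v/3,.010 if u>300 else .013).round(4))
cv2.imwrite("pics/beads11.png",cv2.resize(s["img"][180:230,280:340],None,fx=10,fy=10,interpolation=cv2.INTER_CUBIC))
q0=np.array([-.567,.36,2.465,2.655,1.289,-.831])
for x,y in((.46,.02),(.45,.03)):
  for head in(.5,.8,1.,1.2,1.5):
    R=Rn(head,.611)
    for z in(.15,.047):
        q,e=ik(np.array([x,y,z])+R[:,2]*.019,R,np.array([-.6,.4,2.3,2.,.9,-1.5]));print(x,head,z,q.round(2),round(e,4),round(body_min(q),3))
E
```

```text
[ 0.4711 -0.2252  0.01  ]
[ 0.4508 -0.2078  0.01  ]
[ 0.4015 -0.2202  0.01  ]
[ 0.4108 -0.2061  0.01  ]
[ 0.5973 -0.2544  0.013 ]
0.46 0.5 0.15 [-0.48  0.29  2.57  1.96  0.83 -1.25] 0.0 0.139
0.46 0.5 0.047 [-0.48  0.71  2.57  2.23  1.04 -1.7 ] 0.0 0.036
0.46 0.8 0.15 [-0.59  0.35  2.42  1.48  0.94 -1.11] 0.0 0.139
0.46 0.8 0.047 [-0.59  0.67  2.42  1.71  0.95 -1.5 ] 0.0 0.036
0.46 1.0 0.15 [-0.6   0.39  2.31  1.26  1.04 -1.05] 0.0 0.139
0.46 1.0 0.047 [-0.6   0.67  2.31  1.43  0.97 -1.37] 0.0 0.036
0.46 1.2 0.15 [-0.58  0.44  2.19  1.08  1.14 -1.02] 0.0 0.139
0.46 1.2 0.047 [-0.58  0.68  2.19  1.19  1.04 -1.27] 0.0 0.036
0.46 1.5 0.15 [-0.53  0.52  2.03  0.87  1.29 -1.02] 0.0 0.139
0.46 1.5 0.047 [-0.53  0.72  2.03  0.93  1.17 -1.19] 0.0 0.036
0.45 0.5 0.15 [-0.46  0.28  2.59  2.    0.83 -1.28] 0.0 0.139
0.45 0.5 0.047 [-0.46  0.72  2.6   2.27  1.07 -1.74] 0.0 0.036
0.45 0.8 0.15 [-0.58  0.34  2.44  1.5   0.94 -1.13] 0.0 0.139
0.45 0.8 0.047 [-0.58  0.67  2.44  1.74  0.95 -1.54] 0.0 0.036
0.45 1.0 0.15 [-0.59  0.38  2.33  1.27  1.03 -1.07] 0.0 0.139
0.45 1.0 0.047 [-0.59  0.66  2.33  1.45  0.97 -1.4 ] 0.0 0.036
0.45 1.2 0.15 [-0.58  0.43  2.22  1.09  1.13 -1.04] 0.0 0.139
0.45 1.2 0.047 [-0.58  0.68  2.22  1.21  1.03 -1.29] 0.0 0.036
0.45 1.5 0.15 [-0.52  0.5   2.06  0.88  1.28 -1.03] 0.0 0.139
0.45 1.5 0.047 [-0.52  0.71  2.06  0.94  1.15 -1.2 ] 0.0 0.036
```

View pics/beads11.png

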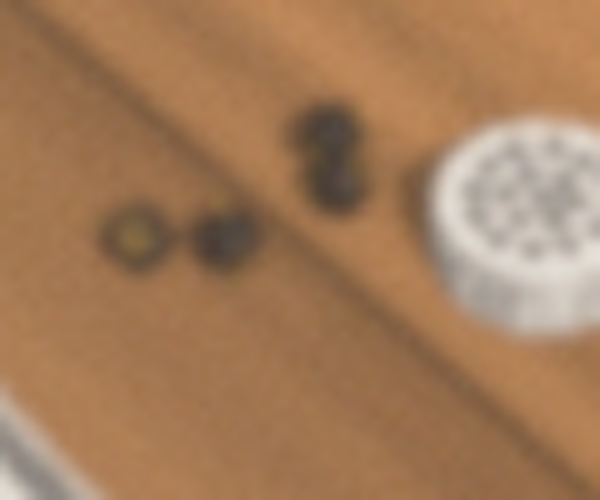

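```bash
python3 - <<'E'
from h import *
st=show();q0=st['joint_pos']
W=[q0]
Rf=Rn(1.,.611);g=np.array([.44,.04,0])
from scipy.spatial.transform import Slerp
R0=st['ee_rot'];p0=st['tcp_pos']
pf=g+[0,0,.147]+Rf[:,2]*.019
sl=Slerp([0,1],Q_.from_matrix([R0,Rf]))
for t in(.5,1):
    q,e=ik(p0+(pf-p0)*t,sl(t).as_matrix(),W[-1]);W.append(q);print(q.round(2),e)
pf[2]-=.095
q,e=ik(pf,Rf,W[-1]);W.append(q)
plan(W)
E
```

```text
t 21.5 q [-0.567  0.362  2.465  2.655  1.292 -0.824] p [ 0.6101 -0.1951  0.3373] F [-0.9 -0.4 -2.4] M [ 0.15  0.85 -0.06] w 0.06
[[-0.057, -0.082, 0.995], [-0.563, -0.82, -0.1], [0.825, -0.566, 0.001]]
[-0.81  0.43  2.43  1.79  1.28 -1.07] 8.715695273564302e-10
[-0.59  0.38  2.36  1.29  1.02 -1.1 ] 6.938893903907228e-15
rows 5 shift [-0.146 -0.041 -0.09 ] turn [ 0.441 -0.433 -0.43 ] endq [-0.81  0.43  2.43  1.79  1.28 -1.07] branch 0.0 maxdq [0.08 0.03 0.02 0.21 0.04 0.06] e 0.0 zmin 0.2
rows 5 shift [-0.132 -0.121  0.007] turn [ 0.441 -0.433 -0.43 ] endq [-0.59  0.38  2.36  1.29  1.02 -1.1 ] branch 0.0 maxdq [0.08 0.01 0.02 0.12 0.06 0.02] e 0.0 zmin 0.136
rows 2 shift [-0.078 -0.     0.055] turn [0. 0. 0.] endq [-0.59  0.65  2.36  1.47  0.97 -1.42] branch 0.0 maxdq [0.   0.14 0.01 0.09 0.03 0.16] e 0.0 zmin 0.041
```

Emit:
servo_tool(series=[-0.029,-0.008,-0.018,0.088,-0.087,-0.086,-0.4,-0.058,-0.016,-0.036,0.176,-0.173,-0.172,-0.4,-0.088,-0.025,-0.054,0.265,-0.26,-0.258,-0.4,-0.117,-0.033,-0.072,0.353,-0.346,-0.344,-0.4,-0.146,-0.041,-0.09,0.441,-0.433,-0.43,-0.4])

```text
time: 22.12
tcp_pos: [0.5312, -0.0701, 0.237]
ee_rot: [[0.3, 0.403, 0.865], [-0.1, -0.888, 0.448], [0.949, -0.221, -0.227]]
ft_force: [-0.1, 0.1, -2.4]
width: 0.0602
```

Emit:
servo_tool(series=[-0.026,-0.024,0.001,0.088,-0.087,-0.086,-0.4,-0.053,-0.048,0.003,0.176,-0.173,-0.172,-0.4,-0.079,-0.073,0.004,0.265,-0.26,-0.258,-0.4,-0.106,-0.097,0.006,0.353,-0.346,-0.344,-0.4,-0.132,-0.121,0.007,0.441,-0.433,-0.43,-0.4])

```text
time: 22.75
tcp_pos: [0.4496, 0.0537, 0.1364]
ee_rot: [[0.317, 0.842, 0.436], [0.483, -0.539, 0.69], [0.816, -0.008, -0.577]]
ft_force: [-0.0, 1.1, -0.9]
width: 0.0598
```

```bash
python3 - <<'E'
from h import *
st=show()
Rf=Rn(1.,.611);g=np.array([.44,.04,.057])
print(rel(st,g+Rf[:,2]*.019,Rf))
E
```

```text
t 22.75 q [-0.59   0.381  2.357  1.277  1.021 -1.082] p [0.4496 0.0537 0.1364] F [-0.   1.1 -0.9] M [-0.59  0.32  0.01] w 0.0598
[[0.317, 0.842, 0.436], [0.483, -0.539, 0.69], [0.816, -0.008, -0.577]]
[np.float64(-0.0744), np.float64(0.0001), np.float64(0.0512), np.float64(-0.0059), np.float64(0.0045), np.float64(-0.006)]
```

Emit:
servo_tool(series=[-0.03,0,0.02,-0.003,0.002,-0.003,-0.4,-0.055,0,0.038,-0.006,0.0045,-0.006,-0.4,-0.0744,0,0.0512,-0.006,0.0045,-0.006,-0.4,-0.0784,0,0.0541,-0.006,0.0045,-0.006,-0.4,-0.0784,0,0.0541,-0.006,0.0045,-0.006,-0.4])

```text
time: 23.38
tcp_pos: [0.4498, 0.0523, 0.0425]
ee_rot: [[0.308, 0.84, 0.446], [0.482, -0.543, 0.688], [0.82, 0.003, -0.572]]
ft_force: [0.3, -0.3, -2.1]
width: 0.0599
```

```bash
python3 - <<'E'
from h import *
st=show()
from station import optics
s=optics.snapshot('scene');np.savez('scene12.npz',**s);cv2.imwrite('pics/scene12.png',cv2.resize(s['img'][160:360,230:490],None,fx=3,fy=3,interpolation=cv2.INTER_CUBIC))
E
```

```text
t 23.38 q [-0.597  0.652  2.363  1.461  0.97  -1.421] p [0.4498 0.0523 0.0425] F [ 0.3 -0.3 -2.1] M [-0.55  0.33  0.03] w 0.0599
[[0.308, 0.84, 0.446], [0.482, -0.543, 0.688], [0.82, 0.003, -0.572]]
```

View pics/scene12.png

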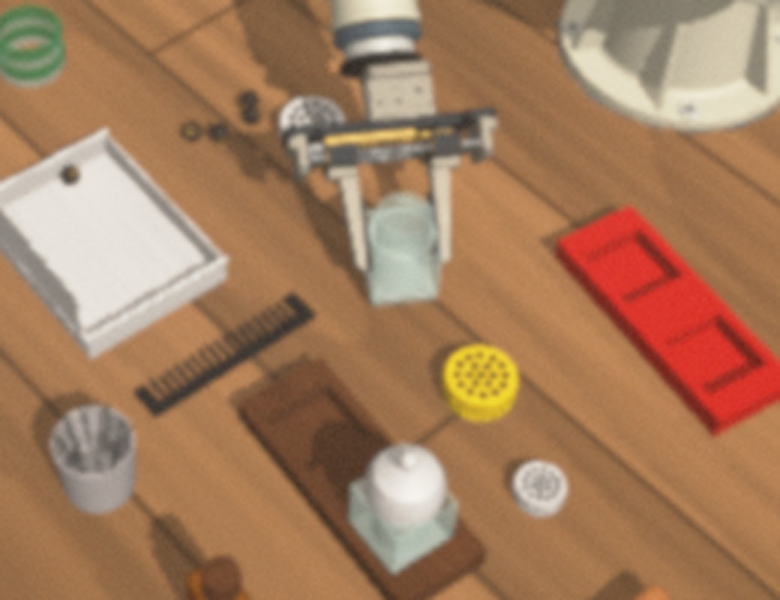

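Emit:
servo_tool(series=[-0.002,0,0.0014,0,0,0,-0.4,-0.0035,0,0.0024,0,0,0,-0.4,-0.0045,0,0.0031,0,0,0,-0.4,-0.0053,0,0.0037,0,0,0,-0.4,-0.0053,0,0.0037,0,0,0,-0.4])

```text
time: 24.05
tcp_pos: [0.4502, 0.0517, 0.0363]
ee_rot: [[0.306, 0.84, 0.447], [0.484, -0.542, 0.687], [0.82, 0.007, -0.573]]
ft_force: [0.5, 0.2, -1.9]
width: 0.06
```

Emit:
servo_tool(series=[-0.0008,0,0.0006,0,0,0,-0.4,-0.0012,0,0.0008,0,0,0,-0.4,-0.0012,0,0.0008,0,0,0,-0.4])

```text
time: 24.42
tcp_pos: [0.4505, 0.0521, 0.0361]
ee_rot: [[0.304, 0.84, 0.449], [0.482, -0.542, 0.688], [0.822, 0.007, -0.57]]
ft_force: [-3.6, -4.4, 12.6]
width: 0.0595
```

Contact. Release and back off along the tool axis.

Emit:
servo_tool(series=[0,0,0,0,0,0,0.2,0,0,0,0,0,0,1,0,0,-0.01,0,0,0,1,0,0,-0.06,0,0,0,1,0,0,-0.12,0,0,0,1])

```text
time: 25.05
tcp_pos: [0.3949, -0.0312, 0.104]
ee_rot: [[0.307, 0.841, 0.445], [0.485, -0.54, 0.688], [0.819, 0.005, -0.573]]
ft_force: [1.5, -0.8, 0.0]
width: 0.0922
```

Emit:
servo_tool(series=[0.03,0,-0.04,0,0,0,1,0.08,0,-0.06,0,0,0,1,0.12,0,-0.06,0,0,0,1])

```text
time: 25.42
tcp_pos: [0.4063, -0.0148, 0.2383]
ee_rot: [[0.306, 0.839, 0.45], [0.486, -0.544, 0.685], [0.819, 0.009, -0.574]]
ft_force: [1.7, 0.2, -0.2]
width: 0.0923
```

```bash
python3 - <<'E'
from h import *
from station import optics
st=show()
for n in('scene','top'):
    s=optics.snapshot(n);np.savez(n+'13.npz',**s)
    cv2.imwrite(f'pics/{n}13.png',cv2.resize(s['img'][150:350,200:460],None,fx=3,fy=3,interpolation=cv2.INTER_CUBIC) if n=='scene' else s['img'])
E
```

```text
t 25.43 q [-0.821  0.138  2.29   0.989  1.259 -0.851] p [ 0.4063 -0.0148  0.2383] F [ 1.7  0.2 -0.2] M [-0.34  0.18 -0.02] w 0.0923
[[0.306, 0.839, 0.45], [0.486, -0.544, 0.685], [0.819, 0.009, -0.574]]
```

View pics/scene13.png

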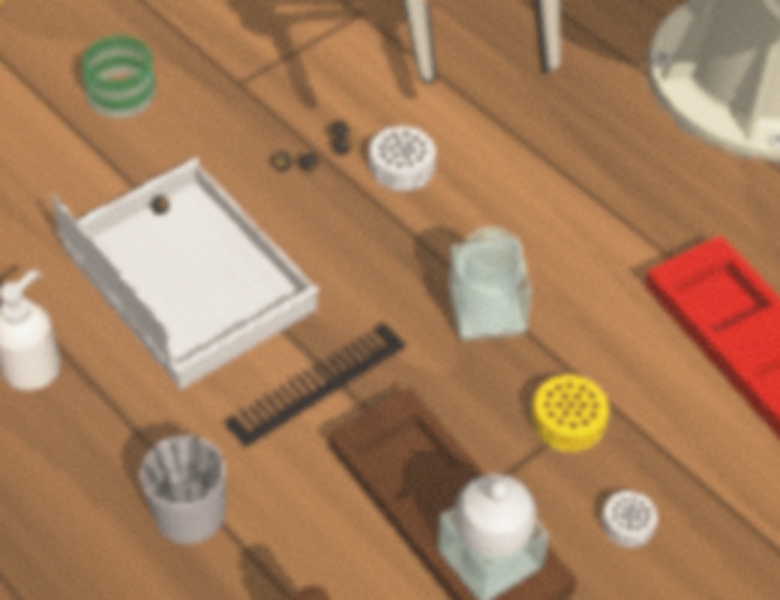

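View pics/top13.png

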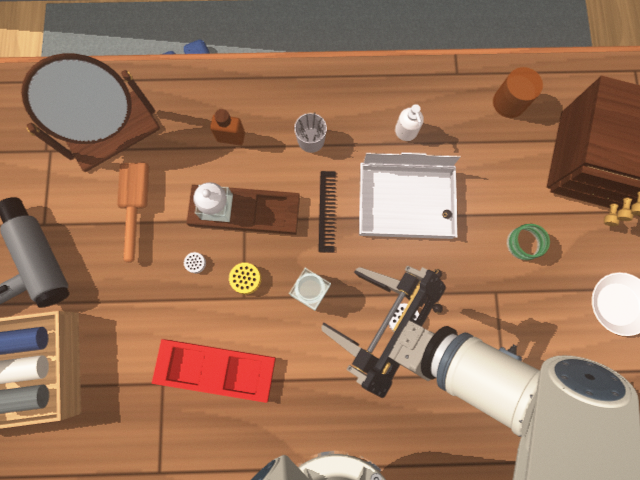

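The jar stands upright and empty, and the cap is in place. Four stray beads remain. Next I'll bring the tool pointing down above them for an accurate look.

```bash
python3 - <<'E'
from h import *
s=np.load('scene13.npz')
for u,v in((281,160),(308,162),(338,130),(340,145)): print(P(s,200+u/3,150+v/3,.010).round(4))
q0=np.array([-.821,.138,2.29,.989,1.259,-.851])
def Rd(az): # tool down, y axis azimuth
    y=np.array([np.cos(az),np.sin(az),0]);z=np.array([0,0,-1.]);return np.c_[np.cross(y,z),y,z]
R=Rd(.86)
qf,e=ik(np.array([.45,-.21,.2]),R,np.array([-.45,.1,1.9,0,1.1,-1.3]));print(qf.round(2),e)
qm=(q0+qf)/2
plan([q0,qf]);plan([q0,qm,qf])
E
cat >> h.py <<'E'
def Rd(az):
    y=np.array([np.cos(az),np.sin(az),0]);z=np.array([0,0,-1.]);return np.c_[np.cross(y,z),y,z]
E
```

```text
[ 0.4711 -0.2252  0.01  ]
[ 0.4525 -0.2057  0.01  ]
[ 0.4015 -0.2202  0.01  ]
[ 0.4135 -0.2029  0.01  ]
[-0.44  0.17  1.92 -0.    1.05 -1.3 ] 1.703673344652396e-09
rows 10 shift [-0.11   0.143 -0.09 ] turn [ 0.691 -0.777 -1.31 ] endq [-0.44  0.17  1.92  0.    1.05 -1.3 ] branch 0.0 maxdq [0.04 0.01 0.08 0.1  0.06 0.05] e 0.0 zmin 0.2
rows 5 shift [-0.086  0.019 -0.025] turn [ 0.346 -0.402 -0.646] endq [-0.63  0.15  2.1   0.49  1.16 -1.07] branch 0.0 maxdq [0.05 0.01 0.06 0.1  0.04 0.05] e 0.0 zmin 0.181
rows 5 shift [-0.112  0.052 -0.068] turn [ 0.334 -0.383 -0.665] endq [-0.44  0.17  1.92  0.    1.05 -1.3 ] branch 0.0 maxdq [0.05 0.   0.06 0.1  0.04 0.06] e 0.0 zmin 0.185
```

Emit:
servo_tool(series=[-0.017,0.004,-0.005,0.069,-0.08,-0.129,0.5,-0.034,0.008,-0.01,0.138,-0.161,-0.258,0.2,-0.052,0.011,-0.015,0.208,-0.241,-0.388,0,-0.069,0.015,-0.02,0.277,-0.322,-0.517,0,-0.086,0.019,-0.025,0.346,-0.402,-0.646,0])

```text
time: 26.15
tcp_pos: [0.3839, -0.0841, 0.1789]
ee_rot: [[-0.206, 0.975, 0.088], [0.872, 0.142, 0.469], [0.445, 0.173, -0.879]]
ft_force: [-0.9, 0.3, -0.6]
width: 0.0464
```

Emit:
servo_tool(series=[-0.022,0.01,-0.014,0.067,-0.077,-0.133,-0.1,-0.045,0.021,-0.027,0.134,-0.153,-0.266,-0.1,-0.067,0.031,-0.041,0.2,-0.23,-0.399,-0.1,-0.09,0.042,-0.054,0.267,-0.306,-0.532,-0.1,-0.112,0.052,-0.068,0.334,-0.383,-0.665,-0.1])

```text
time: 26.78
tcp_pos: [0.4516, -0.207, 0.1979]
ee_rot: [[-0.762, 0.648, -0.004], [0.648, 0.762, -0.0], [0.002, -0.003, -1.0]]
ft_force: [-0.3, 0.0, 0.0]
width: 0.0414
```

```bash
python3 - <<'E'
from h import *
from station import optics
st=show()
s=optics.snapshot('wrist');np.savez('w14.npz',**s);cv2.imwrite('pics/w14.png',s['img'])
E
```

```text
t 26.77 q [-0.431  0.173  1.917 -0.002  1.054 -1.297] p [ 0.4516 -0.207   0.1979] F [-0.3  0.   0. ] M [ 0.   -0.14 -0.01] w 0.0414
[[-0.762, 0.648, -0.004], [0.648, 0.762, -0.0], [0.002, -0.003, -1.0]]
```

View pics/w14.png

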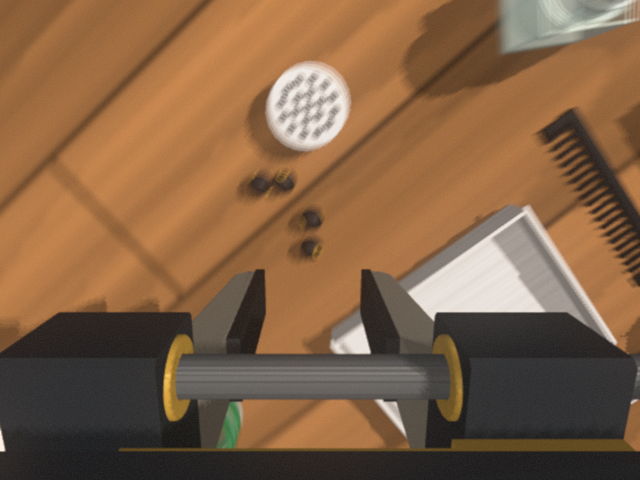

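```bash
python3 - <<'E'
from h import *
s=np.load('w14.npz');im=s['img'][150:270,220:360]
cv2.imwrite("pics/w14c.png",cv2.resize(im,None,fx=5,fy=5,interpolation=cv2.INTER_CUBIC))
for n,u,v in(("C",260,182.5),("D",285,180.5),("B",312,219),("A",312,249)): print(n,P(s,u,v,.010).round(4))
E
```

```text
C [ 0.4013 -0.2237  0.01  ]
D [ 0.4139 -0.2062  0.01  ]
B [ 0.4546 -0.2103  0.01  ]
A [ 0.4754 -0.228   0.01  ]
```

View pics/w14c.png

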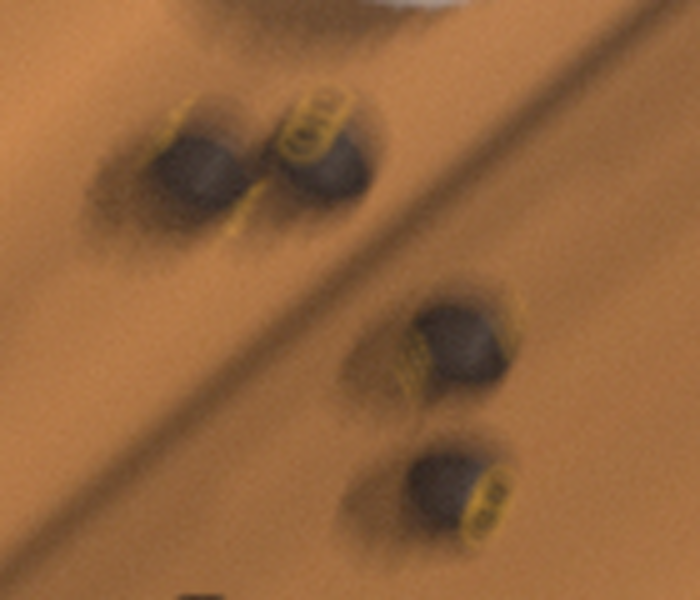

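```bash
python3 - <<'E'
from h import *
s=np.load('w14.npz');st=show()
for n,u,v in(("C",260,184),("D",284.4,180.5),("B",312,218.6),("A",311.5,248.3)): print(n,P(s,u,v,.010).round(4))
print(rel(st,[.475,-.2277,.005],Rd(.86)))
E
```

```text
t 26.82 q [-0.43   0.173  1.916 -0.007  1.051 -1.299] p [ 0.4534 -0.2085  0.1988] F [ 2.  -0.3  1.7] M [-0.02 -0.23  0.04] w 0.0413
[[-0.766, 0.643, -0.001], [0.643, 0.766, -0.006], [-0.003, -0.005, -1.0]]
C [ 0.4022 -0.2246  0.01  ]
D [ 0.4136 -0.2066  0.01  ]
B [ 0.4543 -0.2101  0.01  ]
A [ 0.4746 -0.2279  0.01  ]
[np.float64(-0.0283), np.float64(0.0002), np.float64(0.1939), np.float64(-0.005), np.float64(0.0034), np.float64(0.0126)]
```

Emit:
servo_tool(series=[-0.0283,0.0002,0.04,-0.003,0.003,0.01,-0.1,-0.0283,0.0002,0.1,-0.005,0.0034,0.0126,-0.2,-0.0283,0.0002,0.15,-0.005,0.0034,0.0126,-0.2,-0.0283,0.0002,0.155,-0.005,0.0034,0.0126,-0.2,-0.0283,0.0002,0.155,-0.005,0.0034,0.0126,-0.2])

```text
time: 27.45
tcp_pos: [0.4731, -0.2236, 0.0442]
ee_rot: [[-0.75, 0.662, -0.002], [0.662, 0.75, 0.01], [0.008, 0.006, -1.0]]
ft_force: [-0.7, 0.3, 0.8]
width: 0.0368
```

```bash
python3 - <<'E'
from h import *
st=show();print(rel(st,[.475,-.2277,.005],Rd(.86)))
E
```

```text
t 27.45 q [-0.45   0.432  1.976  0.012  0.739 -1.306] p [ 0.4731 -0.2236  0.0442] F [-0.7  0.3  0.8] M [-0.06 -0.12  0.02] w 0.0368
[[-0.75, 0.662, -0.002], [0.662, 0.75, 0.01], [0.008, 0.006, -1.0]]
[np.float64(-0.0044), np.float64(-0.0021), np.float64(0.0391), np.float64(0.0063), np.float64(-0.0075), np.float64(-0.0123)]
```

Emit:
servo_tool(series=[-0.0044,-0.0021,0.025,0.0063,-0.0075,-0.0123,-0.2,-0.0044,-0.0021,0.0395,0.0063,-0.0075,-0.0123,-0.2,-0.0044,-0.0021,0.0395,0.0063,-0.0075,-0.0123,-0.2,-0.0044,-0.0021,0.0395,0.0063,-0.0075,-0.0123,-0.9,-0.0044,-0.0021,0.0395,0.0063,-0.0075,-0.0123,-0.9], newtons=15)

```text
time: 28.08
tcp_pos: [0.4757, -0.2276, 0.005]
ee_rot: [[-0.759, 0.652, 0.002], [0.652, 0.759, -0.001], [-0.002, 0.0, -1.0]]
ft_force: [-0.3, 0.9, -0.3]
width: 0.019
```

Emit:
servo_tool(series=[0,0,0,0,0,0,-0.9,0,0,0,0,0,0,-0.9,0,0,-0.04,0,0,0,-0.9,0,0,-0.09,0,0,0,-0.9,0,0,-0.09,0,0,0,-0.9])

```text
time: 28.7
tcp_pos: [0.4774, -0.2284, 0.0975]
ee_rot: [[-0.759, 0.652, 0.006], [0.652, 0.759, -0.003], [-0.007, 0.002, -1.0]]
ft_force: [0.0, -1.2, -0.5]
width: 0.0184
```

```bash
python3 - <<'E'
from h import *
st=show();print(rel(st,[.60,-.17,.09],Rd(.86)))
E
```

```text
t 28.7 q [-0.449  0.35   1.944 -0.     0.841 -1.31 ] p [ 0.4774 -0.2284  0.0975] F [ 0.  -1.2 -0.5] M [-0.07 -0.16  0.  ] w 0.0184
[[-0.759, 0.652, 0.006], [0.652, 0.759, -0.003], [-0.007, 0.002, -1.0]]
[np.float64(-0.0549), np.float64(0.1242), np.float64(0.0081), np.float64(0.0017), np.float64(0.007), np.float64(0.0011)]
```

Emit:
servo_tool(series=[-0.0218,0.057,0,0,0,0,-0.9,-0.0436,0.1145,0,0,0,0,-0.9,-0.0436,0.1145,0.05,0,0,0,-0.9,-0.0436,0.1145,0.082,0,0,0,-0.9,-0.0436,0.1145,0.082,0,0,0,-0.9])

```text
time: 29.32
tcp_pos: [0.5802, -0.1679, 0.009]
ee_rot: [[-0.759, 0.651, -0.005], [0.651, 0.759, 0.001], [0.005, -0.003, -1.0]]
ft_force: [-0.7, 0.8, -0.5]
width: 0.0183
```

Emit:
servo_tool(series=[0,0,0.002,0,0,0,-0.5,0,0,0.002,0,0,0,-0.3,0,0,0.002,0,0,0,-0.2,0,0,-0.04,0,0,0,-0.2,0,0,-0.085,0,0,0,-0.2])

```text
time: 29.95
tcp_pos: [0.5826, -0.1688, 0.0985]
ee_rot: [[-0.758, 0.652, 0.0], [0.652, 0.758, -0.0], [-0.001, -0.0, -1.0]]
ft_force: [0.6, -0.4, 0.1]
width: 0.037
```

```bash
python3 - <<'E'
from h import *
st=show();print(rel(st,[.4544,-.2101,.09],Rd(.86)))
from station import optics
s=optics.snapshot('wrist');np.savez('w15.npz',**s);cv2.imwrite('pics/w15.png',s['img'])
s=optics.snapshot('scene');cv2.imwrite('pics/scene15.png',cv2.resize(s['img'][150:350,200:460],None,fx=3,fy=3,interpolation=cv2.INTER_CUBIC))
E
```

```text
t 29.95 q [-0.284  0.454  1.769 -0.     0.918 -1.145] p [ 0.5826 -0.1688  0.0985] F [ 0.6 -0.4  0.1] M [-0.02 -0.12  0.  ] w 0.037
[[-0.758, 0.652, 0.0], [0.652, 0.758, -0.0], [-0.001, -0.0, -1.0]]
[np.float64(0.0703), np.float64(-0.1148), np.float64(0.0085), np.float64(-0.0001), np.float64(0.0006), np.float64(0.001)]
```

View pics/scene15.png

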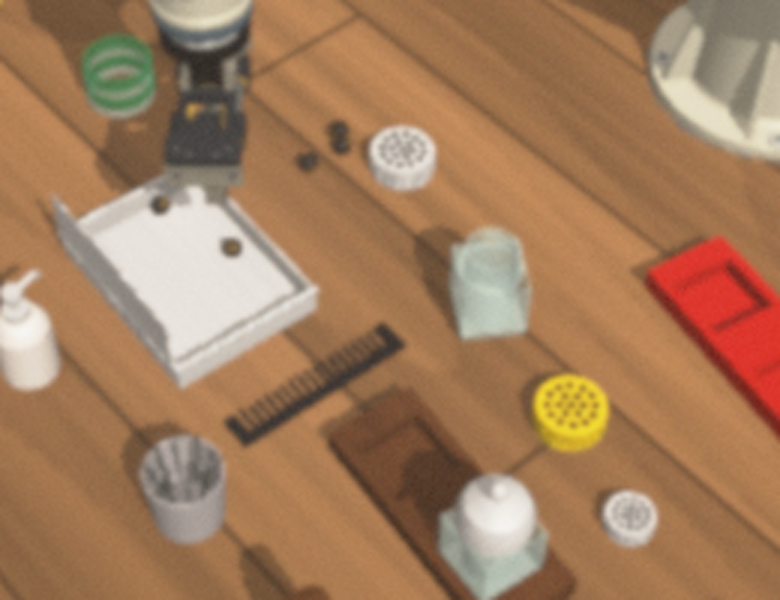

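The bead is in the tray (232,246), and the others stayed put. Next is bead B.

Emit:
servo_tool(series=[0.034,-0.055,0,0,0,0,-0.2,0.0703,-0.1148,0,0,0,0.001,-0.2,0.0703,-0.1148,0.04,0,0,0.001,-0.2,0.0703,-0.1148,0.06,0,0,0.001,-0.2,0.0703,-0.1148,0.06,0,0,0.001,-0.2])

```text
time: 30.68
tcp_pos: [0.4534, -0.2098, 0.0361]
ee_rot: [[-0.758, 0.653, -0.001], [0.653, 0.758, 0.0], [0.001, -0.001, -1.0]]
ft_force: [-1.0, -0.3, 0.5]
width: 0.0366
```

```bash
python3 - <<'E'
from h import *
st=show();print(rel(st,[.4544,-.2101,.005],Rd(.86)))
E
```

```text
t 30.68 q [-0.436  0.417  2.033 -0.     0.693 -1.296] p [ 0.4534 -0.2098  0.0361] F [-1.  -0.3  0.5] M [-0.02 -0.11  0.04] w 0.0366
[[-0.758, 0.653, -0.001], [0.653, 0.758, 0.0], [0.001, -0.001, -1.0]]
[np.float64(-0.0009), np.float64(0.0004), np.float64(0.0311), np.float64(-0.0006), np.float64(-0.0015), np.float64(-0.0004)]
```

Emit:
servo_tool(series=[-0.0009,0.0004,0.0311,0,0,0,-0.2,-0.0009,0.0004,0.0311,0,0,0,-0.2,-0.0009,0.0004,0.0311,0,0,0,-0.9,-0.0009,0.0004,0.0311,0,0,0,-0.9,-0.0009,0.0004,0.0311,0,0,0,-0.9])

```text
time: 31.3
tcp_pos: [0.4564, -0.2108, 0.007]
ee_rot: [[-0.758, 0.652, 0.002], [0.652, 0.758, -0.001], [-0.003, 0.001, -1.0]]
ft_force: [-0.4, 0.3, 2.4]
width: 0.0186
```

Emit:
servo_tool(series=[0,0,-0.03,0,0,0,-0.9,0,0,-0.09,0,0,0,-0.9,0,0,-0.09,0,0,0,-0.9])

```text
time: 31.68
tcp_pos: [0.4585, -0.2118, 0.1003]
ee_rot: [[-0.758, 0.652, 0.008], [0.652, 0.758, -0.004], [-0.009, 0.002, -1.0]]
ft_force: [0.1, -0.0, -1.2]
width: 0.0186
```

```bash
python3 - <<'E'
from h import *
s=np.load('scene13.npz')
print(P(s,200+232/3,150+246/3,.013),P(s,200+160/3,150+203/3,.013))
st=show();print(rel(st,[.585,-.12,.014],Rd(.86)))
E
```

```text
[ 0.57783613 -0.16603714  0.013     ] [ 0.59728248 -0.25442624  0.013     ]
t 31.68 q [-0.436  0.312  1.994 -0.     0.826 -1.295] p [ 0.4585 -0.2118  0.1003] F [ 0.1 -0.  -1.2] M [ 0.05 -0.09  0.  ] w 0.0186
[[-0.758, 0.652, 0.008], [0.652, 0.758, -0.004], [-0.009, 0.002, -1.0]]
[np.float64(-0.0353), np.float64(0.1519), np.float64(0.0869), np.float64(0.0022), np.float64(0.0087), np.float64(0.0002)]
```

Emit:
servo_tool(series=[-0.011,0.052,0,0,0,0,-0.9,-0.022,0.104,0,0,0,0,-0.9,-0.032,0.156,0,0,0.008,0,-0.9,-0.032,0.156,0.05,0.002,0.008,0,-0.9,-0.032,0.156,0.086,0.002,0.008,0,-0.9])

```text
time: 32.3
tcp_pos: [0.5812, -0.1122, 0.0078]
ee_rot: [[-0.759, 0.651, -0.008], [0.651, 0.759, 0.003], [0.008, -0.003, -1.0]]
ft_force: [1.1, 2.6, 17.2]
width: 0.0184
```

Emit:
servo_tool(series=[0,0,0,0,0,0,-0.9,0,0,0,0,0,0,-0.5,0,0,0,0,0,0,-0.25,0,0,-0.04,0,0,0,-0.25,0,0,-0.085,0,0,0,-0.2])

```text
time: 32.92
tcp_pos: [0.5811, -0.1134, 0.0959]
ee_rot: [[-0.758, 0.652, -0.009], [0.652, 0.758, 0.003], [0.009, -0.003, -1.0]]
ft_force: [0.9, -0.9, -0.3]
width: 0.0366
```

```bash
python3 - <<'E'
from h import *
st=show()
from station import optics
s=optics.snapshot('scene');np.savez('scene16.npz',**s);cv2.imwrite('pics/scene16.png',cv2.resize(s['img'][150:350,200:460],None,fx=3,fy=3,interpolation=cv2.INTER_CUBIC))
R=Rd(-.98)
print(rel(st,[.4018,-.2243,.10],R))
q,e=ik([.4018,-.2243,.10],R,np.array([-.5,.3,2.,0,.8,.4]));print(q,e)
E
```

```text
t 32.92 q [-0.196  0.443  1.796  0.002  0.912 -1.057] p [ 0.5811 -0.1134  0.0959] F [ 0.9 -0.9 -0.3] M [-0.02 -0.16 -0.01] w 0.0366
[[-0.758, 0.652, -0.009], [0.652, 0.758, 0.003], [0.009, -0.003, -1.0]]
[np.float64(0.0635), np.float64(-0.201), np.float64(-0.0028), np.float64(-0.0105), np.float64(-0.0032), np.float64(1.8401)]
[-5.09145909e-01  2.55566390e-01  2.07941128e+00  1.93315246e-15
  8.06614979e-01  4.70854091e-01] 3.2943557365480195e-13
```

View pics/scene16.png

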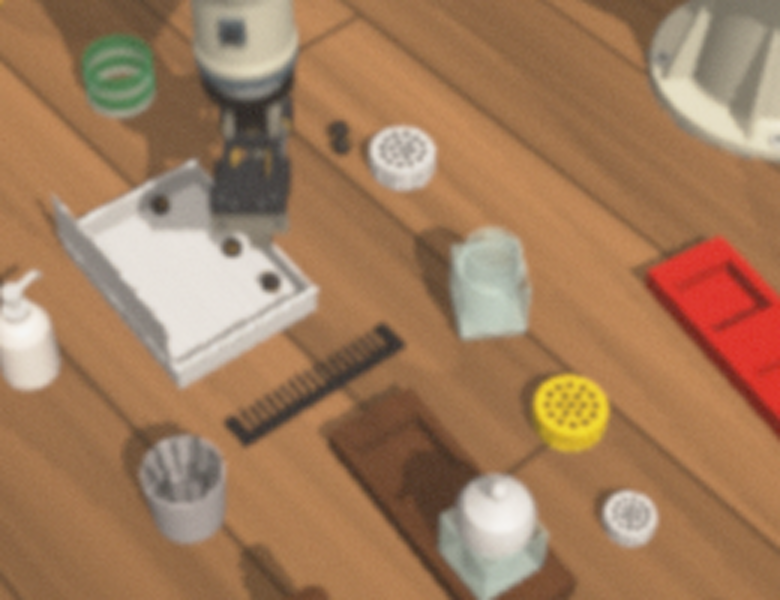

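Three beads are in the tray. Next is bead C, with the jaws across the C–D line.

Emit:
servo_tool(series=[0.013,-0.04,0,0,0,0.18,-0.2,0.026,-0.08,0,0,0,0.36,-0.2,0.039,-0.12,0,0,0,0.54,-0.2,0.051,-0.16,0,0,0,0.72,-0.3,0.0635,-0.201,0,-0.01,-0.003,0.9,-0.35])

```text
time: 33.6
tcp_pos: [0.4015, -0.2248, 0.0964]
ee_rot: [[0.046, 0.999, 0.004], [0.999, -0.046, 0.004], [0.004, 0.003, -1.0]]
ft_force: [0.2, -1.1, 0.5]
width: 0.0301
```

Emit:
servo_tool(series=[0,0,0.01,0,0,0.18,-0.35,0,0,0.02,0,0,0.36,-0.35,0,0,0.03,0,0,0.54,-0.35,0,0,0.04,0,0,0.54,-0.35,0,0,0.04,0,0,0.54,-0.35])

```text
time: 34.22
tcp_pos: [0.4025, -0.2238, 0.0555]
ee_rot: [[0.545, 0.839, 0.002], [0.839, -0.545, 0.005], [0.005, -0.001, -1.0]]
ft_force: [0.3, 0.3, 0.2]
width: 0.0298
```

```bash
python3 - <<'E'
from h import *
st=show();print(rel(st,[.4015,-.2248,.006],Rd(-.58)))
from station import optics
s=optics.snapshot('wrist');np.savez('w17.npz',**s);cv2.imwrite('pics/w17.png',s['img'])
E
```

```text
t 34.23 q [-0.515  0.335  2.106  0.008  0.701  0.055] p [ 0.4025 -0.2238  0.0555] F [0.3 0.3 0.2] M [-0.07 -0.05 -0.  ] w 0.0298
[[0.545, 0.839, 0.002], [0.839, -0.545, 0.005], [0.005, -0.001, -1.0]]
[np.float64(-0.0016), np.float64(-0.0002), np.float64(0.0495), np.float64(-0.0008), np.float64(-0.0053), np.float64(0.0041)]
```

View pics/w17.png

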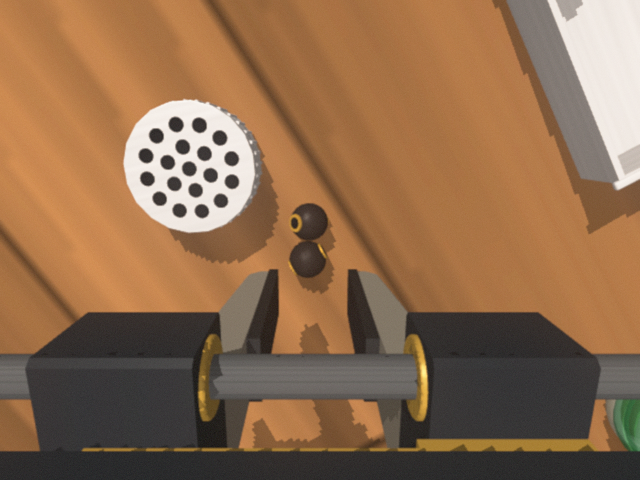

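```bash
python3 - <<'E'
from h import *
s=np.load('w17.npz')
C=P(s,307,260,.010);D=P(s,309,222,.01);print(C,D)
st=show();print(rel(st,[C[0],C[1],.006],Rd(-.58)))
E
```

```text
[ 0.4001948  -0.22135706  0.01      ] [ 0.41256769 -0.20435954  0.01      ]
t 34.27 q [-0.515  0.335  2.106  0.008  0.701  0.055] p [ 0.4028 -0.224   0.0559] F [ 0.3  0.  -0.1] M [-0.07 -0.03  0.01] w 0.0301
[[0.545, 0.838, 0.003], [0.838, -0.545, 0.005], [0.005, -0.0, -1.0]]
[np.float64(0.0005), np.float64(-0.0036), np.float64(0.0499), np.float64(-0.0002), np.float64(-0.0054), np.float64(0.0034)]
```

Emit:
servo_tool(series=[-0.002,-0.003,0.025,0,-0.005,0.003,-0.35,-0.002,-0.003,0.0495,0,-0.005,0.003,-0.35,-0.002,-0.003,0.0495,0,-0.005,0.003,-0.35,-0.002,-0.003,0.0495,0,-0.005,0.003,-0.9,-0.002,-0.003,0.0495,0,-0.005,0.003,-0.9])

```text
time: 34.9
tcp_pos: [0.4004, -0.2243, 0.0074]
ee_rot: [[0.55, 0.835, 0.002], [0.835, -0.55, -0.001], [0.001, 0.002, -1.0]]
ft_force: [0.7, 0.2, -0.3]
width: 0.0186
```

Emit:
servo_tool(series=[0,0,0,0,0,0,-0.9,0,0,-0.03,0,0,0,-0.9,0,0,-0.09,0,0,0,-0.9,0,0,-0.09,0,0,0,-0.9])

```text
time: 35.4
tcp_pos: [0.4024, -0.2255, 0.1005]
ee_rot: [[0.55, 0.835, 0.008], [0.835, -0.55, -0.004], [0.001, 0.009, -1.0]]
ft_force: [0.9, 0.3, 0.5]
width: 0.0184
```

```bash
python3 - <<'E'
from h import *
st=show();print(rel(st,[.60,-.205,.016],Rd(-.58)))
from station import optics
s=optics.snapshot('scene');np.savez('scene18.npz',**s);cv2.imwrite('pics/scene18.png',cv2.resize(s['img'][150:350,200:460],None,fx=3,fy=3,interpolation=cv2.INTER_CUBIC))
E
```

```text
t 35.4 q [-5.140e-01  2.520e-01  2.083e+00  1.000e-03  7.980e-01  6.800e-02] p [ 0.4024 -0.2255  0.1005] F [0.9 0.3 0.5] M [-0.02 -0.08 -0.03] w 0.0184
[[0.55, 0.835, 0.008], [0.835, -0.55, -0.004], [0.001, 0.009, -1.0]]
[np.float64(0.1258), np.float64(0.153), np.float64(0.086), np.float64(0.0085), np.float64(-0.001), np.float64(-0.0028)]
```

View pics/scene18.png

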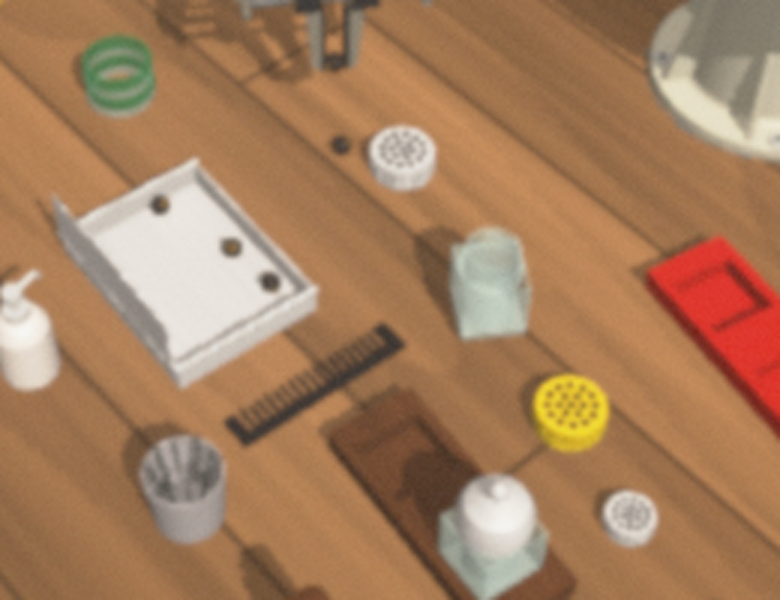

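Emit:
servo_tool(series=[0.03,0.038,0,0,0,0,-0.9,0.06,0.076,0,0,0,0,-0.9,0.089,0.114,0,0,0,0,-0.9,0.119,0.1516,0,0.005,0,0,-0.9,0.119,0.1516,0.04,0.005,0,0,-0.9])

```text
time: 36.08
tcp_pos: [0.5969, -0.2083, 0.0571]
ee_rot: [[0.549, 0.836, 0.003], [0.836, -0.549, 0.001], [0.002, 0.002, -1.0]]
ft_force: [-0.2, 0.3, -0.3]
width: 0.0182
```

```bash
python3 - <<'E'
from h import *
st=show();print(rel(st,[.595,-.21,.016],Rd(-.58)))
E
```

```text
t 36.08 q [-0.339  0.541  1.734  0.002  0.865  0.241] p [ 0.5969 -0.2083  0.0571] F [-0.2  0.3 -0.3] M [-0.03 -0.04  0.  ] w 0.0182
[[0.549, 0.836, 0.003], [0.836, -0.549, 0.001], [0.002, 0.002, -1.0]]
[np.float64(-0.0026), np.float64(-0.0008), np.float64(0.0411), np.float64(0.0017), np.float64(-0.0023), np.float64(-0.0013)]
```

Emit:
servo_tool(series=[-0.0026,-0.0008,0.03,0,0,0,-0.9,-0.0026,-0.0008,0.041,0,0,0,-0.9,-0.0026,-0.0008,0.041,0,0,0,-0.9,-0.0026,-0.0008,0.041,0,0,0,-0.5,-0.0026,-0.0008,0.041,0,0,0,-0.4])

```text
time: 36.7
tcp_pos: [0.5903, -0.21, 0.0168]
ee_rot: [[0.55, 0.835, -0.002], [0.835, -0.55, 0.002], [0.001, -0.002, -1.0]]
ft_force: [-0.3, -0.2, 0.1]
width: 0.0274
```

Emit:
servo_tool(series=[0,0,0,0,0,0,-0.35,0,0,-0.04,0,0,0,-0.35,0,0,-0.085,0,0,0,-0.35])

```text
time: 37.08
tcp_pos: [0.5893, -0.2097, 0.1013]
ee_rot: [[0.55, 0.835, -0.005], [0.835, -0.55, 0.003], [0.0, -0.006, -1.0]]
ft_force: [0.8, -1.0, -0.1]
width: 0.0301
```

```bash
python3 - <<'E'
from h import *
st=show()
from station import optics
s=optics.snapshot('scene');np.savez('scene19.npz',**s);cv2.imwrite('pics/scene19.png',cv2.resize(s['img'][150:350,200:460],None,fx=3,fy=3,interpolation=cv2.INTER_CUBIC))
D=P(s,200+340/3,150+145/3,.01);print(D,P(s,200+403/3,150+148/3,.0255))
print(rel(st,[.413,-.2055,.10],Rd(.5)))
E
```

```text
t 37.08 q [-0.345  0.479  1.72   0.002  0.949  0.237] p [ 0.5893 -0.2097  0.1013] F [ 0.8 -1.  -0.1] M [-0.02 -0.1  -0.02] w 0.0301
[[0.55, 0.835, -0.005], [0.835, -0.55, 0.003], [0.0, -0.006, -1.0]]
[ 0.41345928 -0.20292344  0.01      ] [ 0.3784872  -0.14794536  0.0255    ]
[np.float64(-0.0935), np.float64(-0.1495), np.float64(0.0021), np.float64(-0.0051), np.float64(-0.0033), np.float64(-1.0828)]
```

View pics/scene19.png

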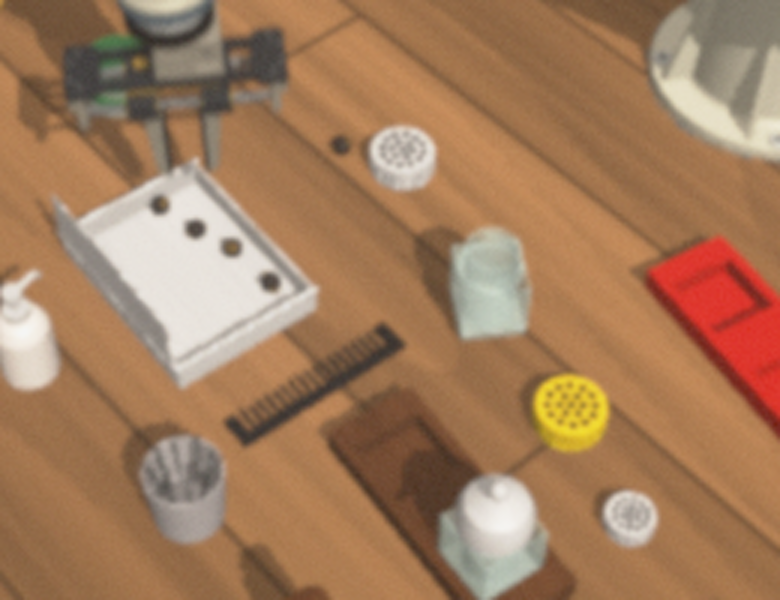

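Four are in the tray. Last bead D: (0.413, -0.204).

Emit:
servo_tool(series=[-0.019,-0.03,0,0,0,-0.18,-0.35,-0.038,-0.06,0,0,0,-0.36,-0.35,-0.056,-0.09,0,0,0,-0.54,-0.35,-0.075,-0.12,0,0,0,-0.72,-0.35,-0.0935,-0.1495,0,-0.005,-0.003,-0.9,-0.35])

```text
time: 37.75
tcp_pos: [0.4127, -0.2057, 0.1016]
ee_rot: [[-0.318, 0.948, 0.002], [0.948, 0.318, -0.001], [-0.002, 0.001, -1.0]]
ft_force: [-0.0, 0.4, 0.3]
width: 0.03
```

Emit:
servo_tool(series=[0,0,0.01,0,0,-0.15,-0.35,0,0,0.03,0,0,-0.17,-0.35,0,0,0.04,0,0,-0.17,-0.35,0,0,0.04,0,0,-0.17,-0.35])

```text
time: 38.25
tcp_pos: [0.4133, -0.2055, 0.0609]
ee_rot: [[-0.468, 0.884, 0.0], [0.884, 0.468, -0.0], [-0.0, -0.0, -1.0]]
ft_force: [-0.1, 0.3, -0.6]
width: 0.0301
```

```bash
python3 - <<'E'
from h import *
st=show();print(rel(st,[.413,-.2052,.006],Rd(.5)))
from station import optics
s=optics.snapshot('wrist');np.savez('w20.npz',**s);cv2.imwrite('pics/w20.png',s['img'])
E
```

```text
t 38.25 q [-0.465  0.326  2.101 -0.     0.714 -0.951] p [ 0.4133 -0.2055  0.0609] F [-0.1  0.3 -0.6] M [ 0.   -0.15 -0.02] w 0.0301
[[-0.468, 0.884, 0.0], [0.884, 0.468, -0.0], [-0.0, -0.0, -1.0]]
[np.float64(0.0004), np.float64(-0.0001), np.float64(0.0549), np.float64(-0.0001), np.float64(0.0002), np.float64(-0.0134)]
```

View pics/w20.png

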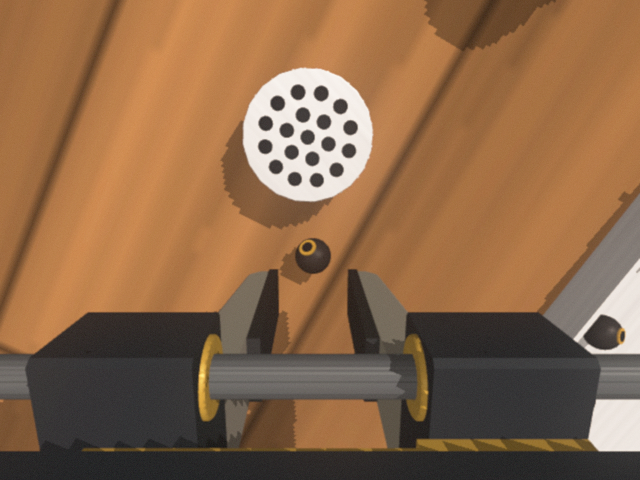

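The bead at (313,256) is centred between the jaws. Pick it.

Emit:
servo_tool(series=[0,0,0.03,0,0,0,-0.35,0,0,0.0545,0,0,0,-0.35,0,0,0.0545,0,0,0,-0.35,0,0,0.0545,0,0,0,-0.9,0,0,0.0545,0,0,0,-0.9])

```text
time: 38.92
tcp_pos: [0.4144, -0.2061, 0.0078]
ee_rot: [[-0.468, 0.884, 0.003], [0.884, 0.468, -0.001], [-0.003, 0.002, -1.0]]
ft_force: [0.0, 0.1, -0.4]
width: 0.0187
```

Emit:
servo_tool(series=[0,0,0,0,0,0,-0.9,0,0,-0.03,0,0,0,-0.9,0,0,-0.09,0,0,0,-0.9,0,0,-0.1,0,0,0,-0.9])

```text
time: 39.42
tcp_pos: [0.4157, -0.2068, 0.1103]
ee_rot: [[-0.468, 0.884, 0.007], [0.884, 0.468, -0.004], [-0.006, 0.004, -1.0]]
ft_force: [0.2, -0.2, 0.7]
width: 0.0183
```

```bash
python3 - <<'E'
from h import *
st=show();print(rel(st,[.63,-.19,.10],Rd(1.4)))
E
```

```text
t 39.42 q [-0.465  0.241  2.069 -0.     0.825 -0.952] p [ 0.4157 -0.2068  0.1103] F [ 0.2 -0.2  0.7] M [-0.05 -0.12  0.01] w 0.0183
[[-0.468, 0.884, 0.007], [0.884, 0.468, -0.004], [-0.006, 0.004, -1.0]]
[np.float64(-0.0854), np.float64(0.1972), np.float64(0.0117), np.float64(0.0011), np.float64(0.0079), np.float64(-0.913)]
```

Emit:
servo_tool(series=[-0.017,0.0395,0,0,0,-0.18,-0.9,-0.034,0.079,0,0,0,-0.36,-0.9,-0.051,0.118,0,0,0,-0.54,-0.9,-0.068,0.158,0,0,0,-0.72,-0.9,-0.0854,0.1972,0,0,0.006,-0.9,-0.9])

```text
time: 40.05
tcp_pos: [0.6286, -0.1884, 0.1059]
ee_rot: [[-0.984, 0.177, -0.005], [0.177, 0.984, 0.003], [0.005, 0.002, -1.0]]
ft_force: [-0.4, 0.1, -0.6]
width: 0.0186
```

```bash
python3 - <<'E'
from h import *
st=show();print(rel(st,[.63,-.19,.016],Rd(1.4)))
from station import optics
s=optics.snapshot('scene');cv2.imwrite('pics/scene21.png',cv2.resize(s['img'][150:350,200:460],None,fx=3,fy=3,interpolation=cv2.INTER_CUBIC))
E
```

```text
t 40.05 q [-0.294  0.515  1.645  0.002  0.987 -1.689] p [ 0.6286 -0.1884  0.1059] F [-0.4  0.1 -0.6] M [ 0.08 -0.12  0.07] w 0.0186
[[-0.984, 0.177, -0.005], [0.177, 0.984, 0.003], [0.005, 0.002, -1.0]]
[np.float64(-0.0021), np.float64(-0.0015), np.float64(0.0899), np.float64(0.0022), np.float64(-0.0053), np.float64(-0.0068)]
```

View pics/scene21.png

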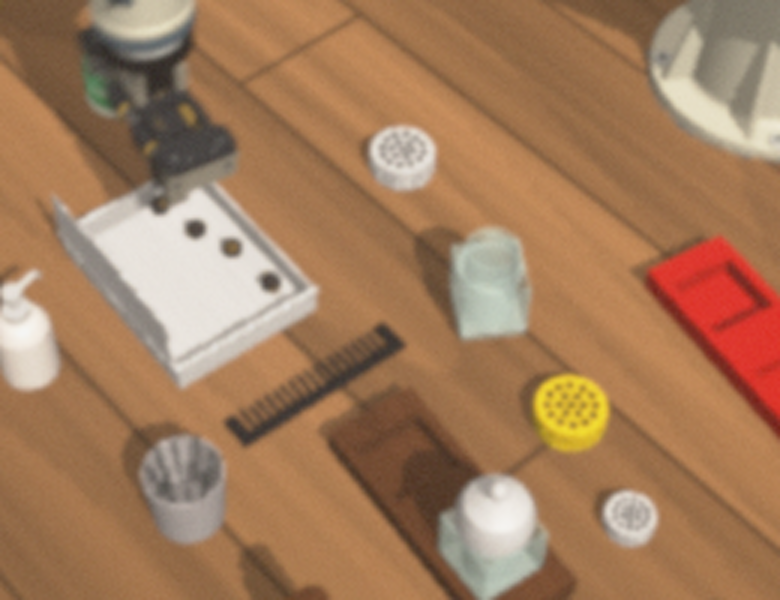

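Emit:
servo_tool(series=[0.002,-0.0015,0.04,0,0,0,-0.9,0.002,-0.0015,0.08,0,0,0,-0.9,0.002,-0.0015,0.089,0,0,0,-0.9,0.002,-0.0015,0.089,0,0,0,-0.9,0.002,-0.0015,0.089,0,0,0,-0.5])

```text
time: 40.72
tcp_pos: [0.6263, -0.1901, 0.0195]
ee_rot: [[-0.983, 0.183, -0.002], [0.183, 0.983, 0.002], [0.002, 0.002, -1.0]]
ft_force: [-0.3, 0.0, -0.5]
width: 0.0227
```

Emit:
servo_tool(series=[0,0,0,0,0,0,-0.4,0,0,0,0,0,0,-0.35,0,0,-0.04,0,0,0,-0.35,0,0,-0.1,0,0,0,-0.35,0.05,0,-0.15,0,0,0,-0.35])

```text
time: 41.35
tcp_pos: [0.5848, -0.1827, 0.1653]
ee_rot: [[-0.983, 0.182, 0.001], [0.182, 0.983, 0.001], [-0.001, 0.002, -1.0]]
ft_force: [-0.1, -0.9, 0.0]
width: 0.0295
```

Emit:
servo_tool(series=[0.06,0,-0.02,0,0,0,0,0.12,0,-0.04,0,0,0,0,0.18,0,-0.06,0,0,0,0,0.2,-0.06,-0.08,0,0,0,0,0.2,-0.1,-0.08,0,0,0,0])

```text
time: 41.98
tcp_pos: [0.3669, -0.2451, 0.2452]
ee_rot: [[-0.983, 0.182, -0.0], [0.182, 0.983, 0.0], [0.0, 0.0, -1.0]]
ft_force: [0.5, -0.4, -0.1]
width: 0.0461
```

```bash
python3 - <<'E'
from h import *
st=show()
from station import optics
s=optics.snapshot('scene');cv2.imwrite('pics/scene22.png',cv2.resize(s['img'][130:330,170:430],None,fx=3,fy=3,interpolation=cv2.INTER_CUBIC))
s=optics.snapshot('top');cv2.imwrite('pics/top22.png',s['img'])
E
```

```text
t 41.98 q [-0.593  0.027  1.969  0.     1.146 -1.98 ] p [ 0.3669 -0.2451  0.2452] F [ 0.5 -0.4 -0.1] M [ 0.09 -0.14  0.  ] w 0.0461
[[-0.983, 0.182, -0.0], [0.182, 0.983, 0.0], [0.0, 0.0, -1.0]]
```

View pics/scene22.png

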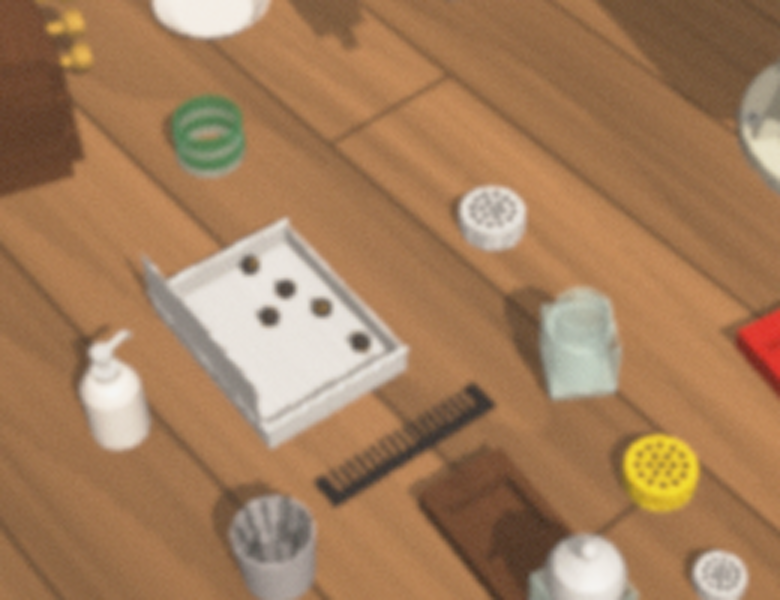

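View pics/top22.png

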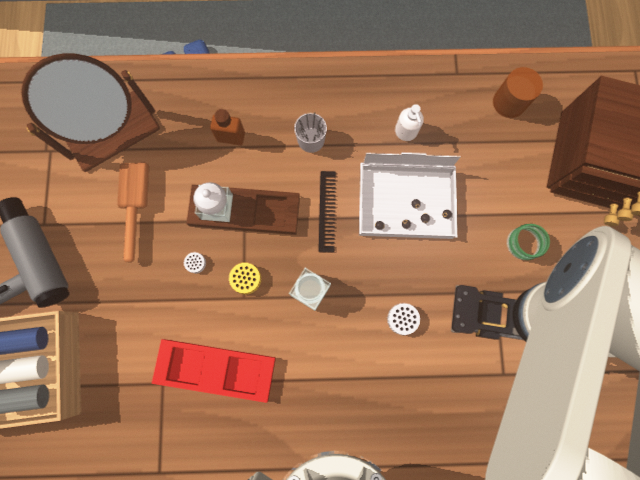

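The last top view shows five beads in the tray, (380,225), (406,224), (425,218), (447,214) and (416,203). The jar is upright and empty at (312,288), the cap lies at (403,320), and everything else is where it was. The robot is clear of everything, so I'll hand in.

```bash
python3 -c "
from station import hand_in
print(hand_in())"
```

```text
the job is handed in; nothing more can be done
None
```

The job is done and handed in at about 42 s: the cap is off and lying on the stool, all five beads are in the tray, and the empty jar stands upright on the stool.

- **Pour went wrong at first:** only one bead stayed in the tray. The other four ended up on the stool in front of it. I set the empty jar down, then picked each one up with the gripper and put it in the tray, so those four did not go straight from the jar mouth into the tray.
- **Last checks:** the final scene and top pictures showed five beads at rest in the tray, with the jar and cap clear on the stool strip. The lidded jar, caddy, comb and other bystanders, and the look-alikes, looked unmoved by eye. The gripper was empty and touching nothing.
- **Forces:** the highest wrist force shown at the end of a move was about 17 N, when a bead was pressed onto the tray floor. Forces during moves were not recorded.

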